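# Change the load of the drying box

### The arm

A 7-joint arm with a two-finger parallel gripper is mounted at the origin on a cart in front of the work surface, level with it; the furniture and walls round the work are solid. World frame = base frame: x ahead of the robot, y to its left, z up, the work surface at z = 0. Lengths are in mm, angles in rad, forces in N, time in s.
With the tool pointing down it reaches from about 400 to 875 mm from the base axis. Payload 4.4 kg.
Tool frame: the origin (TCP) lies between the finger pads; the fingertips stand 22 mm ahead of it and the grasp point (between the pads) lies 3 mm ahead of it; z points along the fingers, y is the line along which they close (so a half turn about z gives the same grasp; the last joint's range is limited). The gripper opens to 85 mm and grips with 20 to 120 N. Pads are 22 mm wide; open, the fingers measure 114 mm over their backs; the gripper's body (76 mm by 85 mm) begins 54 mm behind the grasp point. The pads swing forward as they close: fully open they stand 13 mm farther back than shut.
Start: joints at [-1.292, 0.628, 0.038, 1.517, -0.027, 0.996, -0.02], TCP at [219.683, 611.765, 253.313] pointing down, gripper open.
Joint ranges: [-3.06, 3.06], [-0.37, 2.12], [-1.25, 1.32], [0.18, 2.47], [-1.1, 4.24], [0.23, 1.98], [-2.94, 2.94]. Speed limits (rad/s): [2.57, 2.57, 3.14, 3.14, 3.14, 3.14, 3.14].

### API

Orientations are given as [roll, pitch, yaw] about the fixed x, y, z axes, in that order (R = Rz(yaw) Ry(pitch) Rx(roll)).
In Python, from cell import ctrl gives the robot as it stands.
- The arm moves only by the tool step_arm, never from a script. Its argument "plan" is a list of rows, each an object of numbers: "dx", "dy", "dz": the shift along the tool's x, y, z scaled (see below); "ax", "ay", "az": the turn, a rotation vector about the tool's x, y, z scaled (see below); "gripper": the opening, from 0 (shut) to 1 (fully open). A call has 1 to 20 rows; each row shifts and turns the commanded pose from where the row before left it, along the tool's axes as they then stand; what a row does not reach is not made up. The controller multiplies each number of a shift by 0.3 m and each number of a turn by 90 degrees. A row lasts 1/8 s, in which the tool goes at most 62.5 mm and 10.7 degrees, less where a joint would pass 70% of its speed; a pose out of reach is approached as far as the arm can. A call with a number of a shift or a turn outside -1 to 1 is refused whole. A call with a gripper value outside its range is refused whole. The fingers move at their own pace and stop on an object; the grip force is fixed at half the most. Time passes only in rows, so rows that do not move let the fingers close. It gives the time, the measured TCP pose, the force, the opening and the grip force at its end, in the units of the state.
- ctrl.read_state(): the state, without advancing time (a new reading comes with each control period).
- ctrl.get_image(name): name is "scene" or "top" or "wrist"; returns a dict with "color" (400x640x3 uint8, red, green, blue), "range_z" (400x640 float32, mm along the optical axis (not along the pixel's ray), 0 where there is no reading), "fx", "fy", "cx", "cy" (pixels), "T" (4x4, takes a point from camera to world coordinates); the wrist camera has in their place "T_tool_cam" (4x4, takes a point from camera to tool coordinates, whose origin is the TCP and whose axes are the flange's). Camera axes: x right, y down, z forward; pixel columns grow to the right and rows downward; lengths in mm; the calibration is good to about 2 mm. A picture is of the moment at which its call begins: read the wrist's pose just before it.
- ctrl.finish_job(): hands the job in; it is judged then, once.
The state is a dict: "clock": time; "qpos": joint angles; "qd": joint speeds; "tau": joint torques, N m; "eef_pos": TCP position; "tool_rot": TCP orientation; "force": force on the tool from outside, world axes, zero at the start; "torque": the same for the moment, N m; "width": finger opening in mm; "gripper_force": force on a finger pad.
Only numpy, scipy, OpenCV 4.12 (cv2) and the standard library are available. Lean on these libraries where they do the work, as an engineer would, in place of code of your own. Each camera call takes 0.05 s, during which the arm holds its last target. There are 200 camera calls.

### The job

Change the load of the drying box: lift its dust cover right back onto its stop, take off every cured napkin holder that is on the bar and stand it, just as it hung, on the large plywood round to the right of the box, and hang every touch-dry napkin holder that stands on the bench astride the bar, one to a bay between the pins. When all are in place lower the cover gently until it is fully shut, and leave the tin that stands among the holders or beside the box where it is.

Things in the scene. Friction and masses are not known exactly. Their poses are not given: they have to be found in the camera images.
- dry_box: birch ply drying box, fixed, under a hinged cover: 176 mm deep (x), 330 wide (y), walls 9 mm thick, 130 high. Inside, midway between front and back, a lath bar 24 mm wide runs along y from end wall to end wall, top 98 mm above the bench. A holder astride it has its origin 22 mm above the bench. Origin: centre of the underside; x to the back, y to the left
- bay_1 (a point): middle of the left bay, on top of the bar (y = +100 mm in the box, 98 mm above the bench). Two 8 mm pins, standing 20 mm up from the bar at y = +50 and -50 mm, part it into three bays; one holder fits in a bay, two do not
- bay_2 (a point): middle of the centre bay, on top of the bar (y = 0 in the box)
- bay_3 (a point): middle of the right bay, on top of the bar (y = -100 mm in the box)
- cover (a joint): angle of the box's dust cover, a wood frame 12 mm thick with a clear pane, hinged along the top of the back wall: 0 = shut, flat on the walls; 1.83 rad = right back on its stop, 15 degrees past upright. Stiff friction hinges: it stays at any angle and takes about 4 N up at the tab to lift
- cover_tab (a point): grip point of the wooden tab at the middle of the cover's front edge. The tab stands 38 mm out from the edge in the plane of the cover, 36 mm wide (y), 12 mm thick; this point is 26 mm out, at half thickness. Shut, the tab points forward, 136 mm above the bench; open, up, 334 mm. Pinched across its width it can turn between the fingers as the cover swings
- cover_hinge (a point): middle of the cover's hinge axis, which runs along the box's y; 205 mm from cover_tab, 136 mm above the bench
- board: single large plywood round lying flat to the right of the box, where cured holders go: 246 mm across, 20 mm thick, fixed. Origin: centre of its underside
- fresh_1: U-shaped napkin holder of 8 mm bent ply, upside down: flat base on top, two walls down, open below and at both ends. 56 mm wide outside (x), 40 mm between the walls, 76 mm long (y), 84 mm high, 0.11 kg. Origin: centre of its underside (foot of the walls), z up. Touch-dry one that starts standing on the bench (may be absent)
- fresh_2: U-shaped napkin holder of 8 mm bent ply, upside down: flat base on top, two walls down, open below and at both ends. 56 mm wide outside (x), 40 mm between the walls, 76 mm long (y), 84 mm high, 0.11 kg. Origin: centre of its underside (foot of the walls), z up. Touch-dry one that starts standing on the bench (may be absent)
- fresh_3: U-shaped napkin holder of 8 mm bent ply, upside down: flat base on top, two walls down, open below and at both ends. 56 mm wide outside (x), 40 mm between the walls, 76 mm long (y), 84 mm high, 0.11 kg. Origin: centre of its underside (foot of the walls), z up. Touch-dry one that starts standing on the bench (may be absent)
- cured_1: U-shaped napkin holder of 8 mm bent ply, upside down: flat base on top, two walls down, open below and at both ends. 56 mm wide outside (x), 40 mm between the walls, 76 mm long (y), 84 mm high, 0.11 kg. Origin: centre of its underside (foot of the walls), z up. Cured one that starts astride the bar in bay 1 (may be absent)
- cured_2: U-shaped napkin holder of 8 mm bent ply, upside down: flat base on top, two walls down, open below and at both ends. 56 mm wide outside (x), 40 mm between the walls, 76 mm long (y), 84 mm high, 0.11 kg. Origin: centre of its underside (foot of the walls), z up. Cured one that starts astride the bar in bay 2 (may be absent)
- cured_3: U-shaped napkin holder of 8 mm bent ply, upside down: flat base on top, two walls down, open below and at both ends. 56 mm wide outside (x), 40 mm between the walls, 76 mm long (y), 84 mm high, 0.11 kg. Origin: centre of its underside (foot of the walls), z up. Cured one that starts astride the bar in bay 3 (may be absent)
- filler_tin: bystander: round tin, 65 mm across, 62 mm high, standing among the holders on the left or to the right of the box; origin at the centre of its underside
Mind the look-alikes: they are no part of the job. Leave any green or turquoise look-alike of the fresh_2 alone.

How it is judged (in metres and radians):
On the way, in this order (a step that is already met when the one before it is completed fails the run):
1. the dust cover is lifted right back onto its stop (value of joint cover above 1.74 rad), for 0.2 s.
2. with the cover still up, every cured holder stands on the round and every touch-dry one sits astride the bar (z of fresh_1 in the frame of dry_box between 0.017 and 0.027 m and x of fresh_1 in the frame of dry_box between -0.02 and 0.02 m and y of fresh_1 in the frame of dry_box between -0.15 and 0.15 m and angle between each of fresh_1, fresh_2, fresh_3, cured_1, cured_2, cured_3's own z axis and vertical below 0.15 rad and linear speed of each of fresh_1, fresh_2, fresh_3, cured_1, cured_2, cured_3 below 0.08 m/s and z of fresh_2 in the frame of dry_box between 0.017 and 0.027 m and x of fresh_2 in the frame of dry_box between -0.02 and 0.02 m and y of fresh_2 in the frame of dry_box between -0.15 and 0.15 m and z of fresh_3 in the frame of dry_box between 0.017 and 0.027 m and x of fresh_3 in the frame of dry_box between -0.02 and 0.02 m and y of fresh_3 in the frame of dry_box between -0.15 and 0.15 m and height (world z) of cured_1 between 0.014 and 0.027 m and horizontal distance between each of cured_1, cured_2, cured_3 and board below 0.105 m and height (world z) of cured_2 between 0.014 and 0.027 m and height (world z) of cured_3 between 0.014 and 0.027 m and value of joint cover above 1 rad), for 0.2 s.
At the end, for the whole second after the job is handed in: cover shut (within 0.04 rad); every touch-dry holder seated astride the bar, one to a bay (origin 22 mm up, within 5 mm; within 20 mm of the bar), every cured one on the large round (centres within 105 mm), all upside down, upright within 0.15 rad, at rest (z of fresh_1 in the frame of dry_box between 0.017 and 0.027 m and x of fresh_1 in the frame of dry_box between -0.02 and 0.02 m and y of fresh_1 in the frame of dry_box between -0.15 and 0.15 m and angle between each of fresh_1, fresh_2, fresh_3, cured_1, cured_2, cured_3's own z axis and vertical below 0.15 rad and linear speed of each of fresh_1, fresh_2, fresh_3, cured_1, cured_2, cured_3 below 0.08 m/s and z of fresh_2 in the frame of dry_box between 0.017 and 0.027 m and x of fresh_2 in the frame of dry_box between -0.02 and 0.02 m and y of fresh_2 in the frame of dry_box between -0.15 and 0.15 m and z of fresh_3 in the frame of dry_box between 0.017 and 0.027 m and x of fresh_3 in the frame of dry_box between -0.02 and 0.02 m and y of fresh_3 in the frame of dry_box between -0.15 and 0.15 m and height (world z) of cured_1 between 0.014 and 0.027 m and horizontal distance between each of cured_1, cured_2, cured_3 and board below 0.105 m and height (world z) of cured_2 between 0.014 and 0.027 m and height (world z) of cured_3 between 0.014 and 0.027 m and value of joint cover below 0.04 rad).
It fails at once if the cover is slammed shut (faster than 1.2 rad/s in the last 0.15 rad) (value of joint cover below 0.15 rad and velocity of joint cover below -1.2 rad/s).
It fails at once if the tin is pushed away or knocked over (more than 30 mm) (distance of filler_tin from where it was at the start of the episode above 0.03 m).
Of fresh_1, fresh_2, fresh_3 only 2 to 3 are there at a start; the rules pass over those that are not, and their reading is None.
Of cured_1, cured_2, cured_3 only 1 to 2 are there at a start; the rules pass over those that are not, and their reading is None.
At some moment in a run one of fresh_1, fresh_2, fresh_3 may be knocked a few centimetres aside while the robot is not near it.
It also fails if it takes over 210 s, if anything falls off the work surface, if the arm or the gripper's body presses on something with over 40 N, if the wrist force passes 120 N, or if a joint passes its speed limit or range.

## Working session

There is one attempt and no reset: what is moved stays moved. The work goes in short steps, Python scripts to look and compute and a tool call to move; the robot and the scene stay as the last step left them, time stands still between calls to the robot, and variables do not carry over. Pictures are saved under pics/ and viewed, at most 14 in all, crops included, and the job is handed in when it is done.

Besides the shell and the picture viewer there is one more tool, called after "Emit:" as name(argument=value, ...), one argument or row to a line, values as JSON. step_arm: Moves the arm, as the interface text tells. Shifts and turns lie within -1 to 1; 1 stands for 0.3 m of shift or 90 degrees of turn. Its arguments: {"type":"object","properties":{"plan":{"type":"array"}},"required":["plan"]}

```bash
mkdir -p pics; ls; python3 - <<'E'
from cell import ctrl
import cv2, numpy as np
print(ctrl.read_state())
a=[]
for n in("scene","top"):
    im=ctrl.get_image(n); np.savez(f"{n}0.npz",**im)
    cv2.imwrite(f"pics/{n}0.png",im["color"][...,::-1]); print(n,im["T"].round(3).tolist(),im["fx"],im["fy"],im["cx"],im["cy"])
E
```

```text
pics
{'clock': 0.0, 'qpos': array([-1.29181976,  0.62936657,  0.03842117,  1.51836895, -0.026985  ,
        0.99627876, -0.01999847]), 'qd': array([ 0.00052556,  0.00055959, -0.00065662, -0.00024526, -0.00098647,
        0.00104294,  0.00017547]), 'tau': array([ 6.57915116e-04, -5.63394964e+01,  1.22610200e+00, -1.93451571e+01,
        1.08456973e-02,  1.00756178e-02, -1.11275989e-05]), 'eef_pos': array([219.46022978, 611.21532206, 252.37510927]), 'tool_rot': array([-3.13968868e+00,  2.65012618e-05,  2.79684260e+00]), 'force': array([ 0.71376335,  0.25062049, -0.56070221]), 'torque': array([ 0.02312009, -0.03781928,  0.05888337]), 'gripper_force': 0.0, 'width': 85.28045851642682}
scene [[-0.28, -0.439, 0.854, -664.545], [-0.96, 0.15, -0.238, 334.154], [-0.024, -0.886, -0.463, 772.807], [0.0, 0.0, 0.0, 1.0]] 415.4177987240298 415.4177987240298 320.50706696737933 195.990718840744
top [[0.014, -0.991, 0.13, 409.145], [-1.0, -0.012, 0.016, 2.002], [-0.015, -0.13, -0.991, 1183.767], [0.0, 0.0, 0.0, 1.0]] 369.62694987106005 369.62694987106005 320.5131657418656 202.61862158195717
```

View pics/scene0.png

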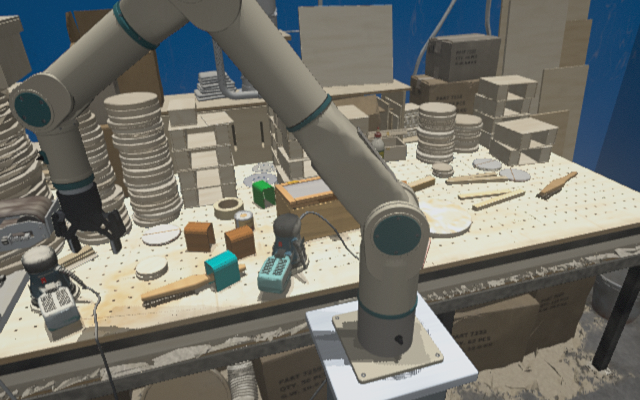

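View pics/top0.png

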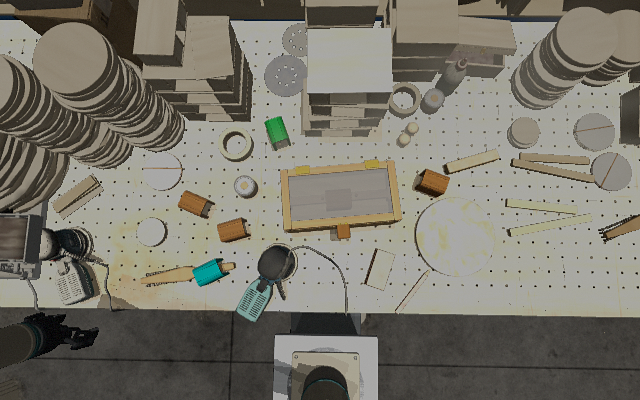

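The scene shows brown holders at top (194,204), (232,230), (432,182), the box at (340,196) with its tab at (344,232), and the round at (455,237). The tin is probably at (245,186). The look-alikes are green (277,132) and turquoise (208,272).

```bash
cat > h.py <<'E'
from cell import ctrl
import cv2, numpy as np
from scipy.spatial.transform import Rotation as R
def cloud(im,T):
    z=im["range_z"]; v,u=np.indices(z.shape)
    P=np.stack([(u-im["cx"])/im["fx"]*z,(v-im["cy"])/im["fy"]*z,z],-1)
    return P@T[:3,:3].T+T[:3,3]
def ray(im,T,u,v,h):
    d=T[:3,:3]@np.array([(u-im["cx"])/im["fx"],(v-im["cy"])/im["fy"],1]); o=T[:3,3]
    return o+d*(h-o[2])/d[2]
def wrist():
    s=ctrl.read_state(); im=ctrl.get_image("wrist")
    T=np.eye(4); T[:3,:3]=R.from_euler("xyz",s["tool_rot"]).as_matrix(); T[:3,3]=s["eef_pos"]
    return im,T@im["T_tool_cam"],s
E
python3 - <<'E'
from h import *
im=dict(np.load("top0.npz")); c=im["color"]; P=cloud(im,im["T"])
cv2.imwrite("pics/crop0.png",cv2.resize(c[120:300,160:480,::-1],None,fx=2.5,fy=2.5,interpolation=cv2.INTER_CUBIC))
for u,v in [(194,204),(232,230),(432,182),(245,186),(339,197),(300,190),(344,232),(455,237),(277,132),(208,272)]: print((u,v),P[v,u].round(),c[v,u],cv2.cvtColor(c[v:v+1,u:u+1],cv2.COLOR_RGB2HSV)[0,0])
# brown objects high: cluster
hsv=cv2.cvtColor(c,cv2.COLOR_RGB2HSV)
m=((hsv[...,0]<16)&(hsv[...,1]>120)&(P[...,0]>300)).astype(np.uint8)
n,l,s,ce=cv2.connectedComponentsWithStats(m)
for i in range(1,n):
    if s[i,4]>60:
        q=P[(l==i)]; t=q[np.abs(q[:,2]-84)<7]
        print(s[i],ce[i].round(),np.median(q,0).round(),len(t))
        if len(t)>50: print("  top",cv2.minAreaRect(t[:,:2].astype(np.float32)))
E
```

```text
(194, 204) [544. 401.  84.] [147  99  52] [ 15 165 147]
(232, 230) [467. 283.  82.] [149 103  53] [ 16 164 149]
(432, 182) [ 620. -315.   82.] [140  93  44] [ 15 175 140]
(245, 186) [605. 255.  58.] [169 157 113] [ 24  84 169]
(339, 197) [561. -33. 147.] [137 129 123] [ 13  26 137]
(300, 190) [580.  78. 148.] [143 138 130] [ 18  23 143]
(344, 232) [462. -47. 162.] [141  98  48] [ 16 168 141]
(455, 237) [ 458. -399.   23.] [168 167 166] [ 15   3 168]
(277, 132) [771. 157.  85.] [ 59 147  75] [ 65 153 147]
(208, 272) [343. 349.  82.] [  0 158 153] [ 89 255 158]
[415 169  33  28 331] [432. 184.] [ 612. -318.   81.] 205
  top ((624.3563842773438, -323.40374755859375), (75.94580078125, 51.535865783691406), 69.6778335571289)
[178 191  30  26 327] [192. 203.] [547. 406.  83.] 304
  top ((548.6265869140625, 408.96844482421875), (76.89799499511719, 53.122283935546875), 67.03143310546875)
[217 218  34  24 371] [231. 231.] [464. 286.  82.] 317
  top ((469.5032043457031, 287.86065673828125), (53.055755615234375, 74.67545318603516), 16.578149795532227)
[337 224  13  15  82] [343. 230.] [470. -41. 162.] 0
```

View pics/crop0.png

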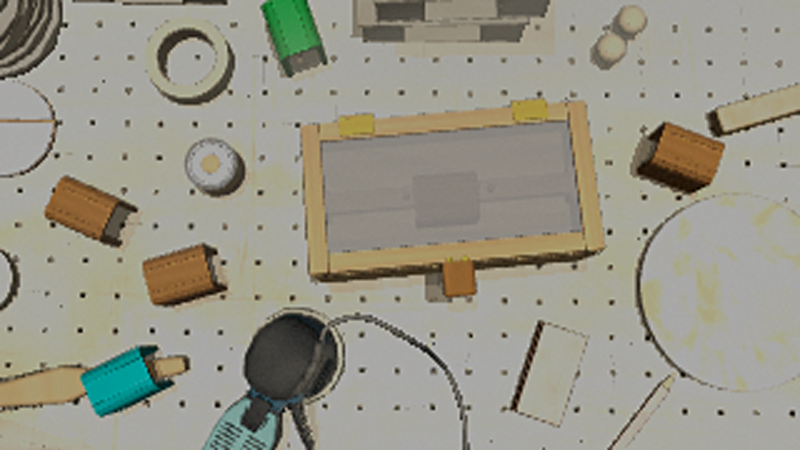

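```bash
python3 - <<'E'
from h import *
im=dict(np.load("top0.npz")); c=im["color"]; P=cloud(im,im["T"])
m=np.zeros(c.shape[:2],bool); m[150:250,270:410]=1
m&=(P[...,2]>115)&(P[...,2]<200)
q=P[m]; print(len(q),cv2.minAreaRect(q[:,:2].astype(np.float32)))
A=np.c_[q[:,:2],np.ones(len(q))]; print(np.linalg.lstsq(A,q[:,2],rcond=None)[0])
print(P[224:244:2,337:351:3].round().tolist())
# frame contour by image: rays at z=142
n,l,s,ce=cv2.connectedComponentsWithStats(m.astype(np.uint8)); i=1+s[1:,4].argmax()
ct=max(cv2.findContours((cv2.morphologyEx((l==i).astype(np.uint8),cv2.MORPH_OPEN,np.ones((17,17)))),cv2.RETR_EXTERNAL,cv2.CHAIN_APPROX_NONE)[0],key=cv2.contourArea)
W=np.array([ray(im,im["T"],u,v,142)[:2] for u,v in ct[:,0]],np.float32); print(cv2.minAreaRect(W))
m=np.zeros(c.shape[:2],bool); m[190:290,405:505]=1
m&=(P[...,2]>12)&(P[...,2]<40)
n,l,s,ce=cv2.connectedComponentsWithStats(m.astype(np.uint8)); i=1+s[1:,4].argmax(); q=P[l==i]
print(s[i],q.mean(0),cv2.minEnclosingCircle(q[:,:2].astype(np.float32)))
E
```

```text
7456 ((541.1410522460938, -15.880889892578125), (242.26466369628906, 372.28173828125), 5.540805339813232)
[-8.04124509e-02 -1.15320110e-02  1.93759078e+02]
[[[484.0, -28.0, 161.0], [484.0, -36.0, 162.0], [484.0, -44.0, 160.0], [484.0, -52.0, 162.0], [485.0, -61.0, 156.0]], [[479.0, -28.0, 157.0], [479.0, -36.0, 159.0], [479.0, -44.0, 159.0], [479.0, -53.0, 159.0], [479.0, -61.0, 157.0]], [[473.0, -28.0, 160.0], [473.0, -36.0, 162.0], [473.0, -44.0, 162.0], [473.0, -52.0, 163.0], [473.0, -61.0, 160.0]], [[467.0, -28.0, 160.0], [467.0, -36.0, 162.0], [467.0, -44.0, 163.0], [467.0, -52.0, 163.0], [468.0, -61.0, 161.0]], [[462.0, -28.0, 157.0], [462.0, -36.0, 164.0], [462.0, -44.0, 163.0], [462.0, -53.0, 162.0], [462.0, -61.0, 160.0]], [[456.0, -28.0, 162.0], [456.0, -36.0, 163.0], [456.0, -44.0, 163.0], [456.0, -52.0, 164.0], [457.0, -61.0, 164.0]], [[457.0, -33.0, -5.0], [451.0, -36.0, 165.0], [451.0, -44.0, 161.0], [451.0, -52.0, 164.0], [451.0, -61.0, 164.0]], [[451.0, -33.0, -2.0], [445.0, -36.0, 162.0], [445.0, -44.0, 160.0], [451.0, -61.0, 1.0], [451.0, -71.0, 2.0]], [[445.0, -33.0, 1.0], [445.0, -42.0, -3.0], [445.0, -52.0, -1.0], [445.0, -61.0, -0.0], [445.0, -71.0, -7.0]], [[438.0, -33.0, -0.0], [438.0, -42.0, -1.0], [439.0, -52.0, -3.0], [439.0, -62.0, -4.0], [439.0, -71.0, 3.0]]]
((571.9989013671875, -52.32916259765625), (180.20555114746094, 297.6756896972656), 5.817451000213623)
[ 416  197   79   80 4934] [ 460.55065581 -400.34660194   19.98609951] ((461.4334411621094, -400.5526428222656), 124.42288208007812)
```

```bash
cat >> h.py <<'E'
def go(x,y,z,yaw=None):
    s=ctrl.read_state(); y0=s["tool_rot"][2]; d=0 if yaw is None else (np.radians(yaw)-y0+np.pi)%(2*np.pi)-np.pi
    f=y0+d; D=(np.array([x,y,z])-s["eef_pos"])
    t=np.array([np.cos(f)*D[0]+np.sin(f)*D[1],np.sin(f)*D[0]-np.cos(f)*D[1],-D[2]])/300
    print("at",s["eef_pos"].round(1),"yaw",np.degrees(y0).round(1),"t",round(s["clock"],1),"| turn az total",(-d/(np.pi/2)).round(4),"(max .118/row) then shift dx,dy,dz",t.round(4),"rows>=",np.ceil(np.linalg.norm(t)/.2))
E
python3 -c "
from h import *
go(440,-45,300,185.7)"
```

```text
at [219.5 611.3 252.5] yaw 160.2 t 0.1 | turn az total -0.2828 (max .118/row) then shift dx,dy,dz [-0.5142 -2.2498 -0.1584] rows>= 12.0
```

Emit:
step_arm(
  plan=[
    {"az": -0.0943},
    {"az": -0.0943},
    {"az": -0.0943},
    {"dx": -0.0321, "dy": -0.1406, "dz": -0.0099},
    {"dx": -0.0321, "dy": -0.1406, "dz": -0.0099},
    {"dx": -0.0321, "dy": -0.1406, "dz": -0.0099},
    {"dx": -0.0321, "dy": -0.1406, "dz": -0.0099},
    {"dx": -0.0321, "dy": -0.1406, "dz": -0.0099},
    {"dx": -0.0321, "dy": -0.1406, "dz": -0.0099},
    {"dx": -0.0321, "dy": -0.1406, "dz": -0.0099},
    {"dx": -0.0321, "dy": -0.1406, "dz": -0.0099},
    {"dx": -0.0321, "dy": -0.1406, "dz": -0.0099},
    {"dx": -0.0321, "dy": -0.1406, "dz": -0.0099},
    {"dx": -0.0321, "dy": -0.1406, "dz": -0.0099},
    {"dx": -0.0321, "dy": -0.1406, "dz": -0.0099},
    {"dx": -0.0321, "dy": -0.1406, "dz": -0.0099},
    {"dx": -0.0321, "dy": -0.1406, "dz": -0.0099},
    {"dx": -0.0321, "dy": -0.1406, "dz": -0.0099},
    {"dx": -0.0321, "dy": -0.1406, "dz": -0.0099},
    {},
  ],
)

```text
invalid input
```

```bash
python3 - <<'E'
from h import *
im,T,s=wrist(); np.savez("w1.npz",T_=T,**im); print(s["eef_pos"],s["tool_rot"],s["qpos"].round(2))
cv2.imwrite("pics/w1.png",im["color"][...,::-1]); print(im["T_tool_cam"].round(2).tolist())
c=im["color"];hsv=cv2.cvtColor(c,cv2.COLOR_RGB2HSV);P=cloud(im,T)
m=((hsv[...,0]<17)&(hsv[...,1]>140)&(P[...,2]>125)&(P[...,2]<200)).astype(np.uint8)
n,l,st,ce=cv2.connectedComponentsWithStats(m)
for i in range(1,n):
    if st[i,4]>300: q=P[l==i]; print(st[i],np.median(q,0).round(1),cv2.minAreaRect(q[:,:2].astype(np.float32)))
E
```

```text
[219.47950271 611.27480289 252.49184693] [-3.13988463e+00 -8.88702952e-06  2.79678575e+00] [-1.29  0.63  0.04  1.52 -0.03  1.   -0.02]
[[0.0, -0.96, -0.27, 67.73], [1.0, -0.0, 0.0, 0.23], [-0.0, -0.27, 0.96, -120.15], [0.0, 0.0, 0.0, 1.0]]
```

View pics/w1.png

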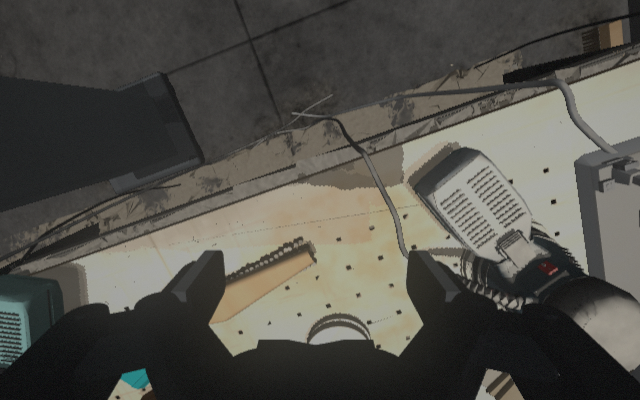

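The wrist view shows the start position, above the bench's left edge. The plan was refused, probably because of the empty row, so I'll retry.

Emit:
step_arm(
  plan=[
    {"az": -0.0943, "gripper": 1},
    {"az": -0.0943, "gripper": 1},
  ],
)

```text
invalid input
```

Emit:
step_arm(
  plan=[
    {"dx": 0, "dy": 0, "dz": 0, "ax": 0, "ay": 0, "az": -0.0943, "gripper": 1},
    {"dx": 0, "dy": 0, "dz": 0, "ax": 0, "ay": 0, "az": -0.0943, "gripper": 1},
    {"dx": 0, "dy": 0, "dz": 0, "ax": 0, "ay": 0, "az": -0.0943, "gripper": 1},
  ],
)

```text
clock: 0.52
eef_pos: [219.6, 611.5, 252.9]
tool_rot: [-3.141, -0.0, -3.037]
force: [0.6, 0.5, -0.2]
width: 85.3
gripper_force: 0.0
```

Emit:
step_arm(
  plan=[
    {"dx": -0.0396, "dy": -0.173, "dz": -0.0122, "ax": 0, "ay": 0, "az": 0, "gripper": 1},
    {"dx": -0.0396, "dy": -0.173, "dz": -0.0122, "ax": 0, "ay": 0, "az": 0, "gripper": 1},
    {"dx": -0.0396, "dy": -0.173, "dz": -0.0122, "ax": 0, "ay": 0, "az": 0, "gripper": 1},
    {"dx": -0.0396, "dy": -0.173, "dz": -0.0122, "ax": 0, "ay": 0, "az": 0, "gripper": 1},
    {"dx": -0.0396, "dy": -0.173, "dz": -0.0122, "ax": 0, "ay": 0, "az": 0, "gripper": 1},
    {"dx": -0.0396, "dy": -0.173, "dz": -0.0122, "ax": 0, "ay": 0, "az": 0, "gripper": 1},
    {"dx": -0.0396, "dy": -0.173, "dz": -0.0122, "ax": 0, "ay": 0, "az": 0, "gripper": 1},
    {"dx": -0.0396, "dy": -0.173, "dz": -0.0122, "ax": 0, "ay": 0, "az": 0, "gripper": 1},
    {"dx": -0.0396, "dy": -0.173, "dz": -0.0122, "ax": 0, "ay": 0, "az": 0, "gripper": 1},
    {"dx": -0.0396, "dy": -0.173, "dz": -0.0122, "ax": 0, "ay": 0, "az": 0, "gripper": 1},
    {"dx": -0.0396, "dy": -0.173, "dz": -0.0122, "ax": 0, "ay": 0, "az": 0, "gripper": 1},
    {"dx": -0.0396, "dy": -0.173, "dz": -0.0122, "ax": 0, "ay": 0, "az": 0, "gripper": 1},
    {"dx": -0.0396, "dy": -0.173, "dz": -0.0122, "ax": 0, "ay": 0, "az": 0, "gripper": 1},
    {"dx": 0, "dy": 0, "dz": 0, "ax": 0, "ay": 0, "az": 0, "gripper": 1},
  ],
)

```text
clock: 2.28
eef_pos: [441.2, -48.6, 301.1]
tool_rot: [-3.14, 0.001, -3.05]
force: [0.7, 0.9, 0.0]
width: 85.2
gripper_force: 0.0
```

```bash
python3 - <<'E'
from h import *
im,T,s=wrist(); np.savez("w1.npz",T_=T,**im); print(s["eef_pos"],s["tool_rot"],s["qpos"].round(2))
cv2.imwrite("pics/w2.png",im["color"][...,::-1])
c=im["color"];hsv=cv2.cvtColor(c,cv2.COLOR_RGB2HSV);P=cloud(im,T)
m=((hsv[...,0]<17)&(hsv[...,1]>140)&(P[...,2]>125)&(P[...,2]<200)).astype(np.uint8)
n,l,st,ce=cv2.connectedComponentsWithStats(m)
for i in range(1,n):
    if st[i,4]>300: q=P[l==i]; print(st[i],np.median(q,0).round(1),cv2.minAreaRect(q[:,:2].astype(np.float32)))
E
```

```text
[441.24143857 -48.56176505 301.06273701] [-3.13959611e+00  9.97623528e-04 -3.05013012e+00] [-0.04  0.27  0.11  2.   -0.04  0.87  1.75]
```

View pics/w2.png

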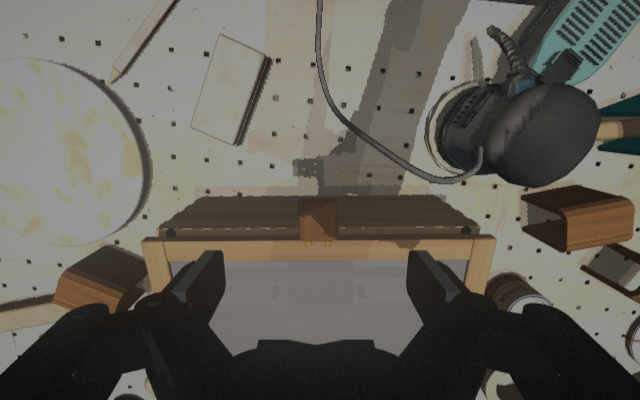

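The wrist view shows the ajar cover: tab at columns 299–338, rows 197–241, with the frame's edge nearly level.

```bash
python3 - <<'E'
from h import *
im=dict(np.load("w1.npz")); T=im["T_"]; P=cloud(im,T)
print(P[205:238:8,305:335:8,2].round())
for p in [(299,200),(338,200),(319,198),(319,240),(142,238),(496,235)]: print(p,ray(im,T,*p,162).round(1),P[p[1]+2,p[0]].round(1))
E
```

```text
[[164. 162. 164. 163.]
 [162. 163. 161. 164.]
 [161. 161. 162. 162.]
 [161. 162. 161. 161.]
 [160. 161. 161. 160.]]
(299, 200) [445.6 -62.4 162. ] [447.4 -62.3 162.1]
(338, 200) [442.5 -28.3 162. ] [477.9 -15.6  38.6]
(319, 198) [442.2 -45.1 162. ] [444.7 -44.9 159.4]
(319, 240) [481.6 -41.4 162. ] [484.6 -41.1 159.8]
(142, 238) [ 494.5 -201.9  162. ] [ 498.8 -204.8  157.1]
(496, 235) [462.1 118.  162. ] [5.204e+02 2.266e+02 1.000e-01]
```

```bash
python3 -c "
from h import *
go(454.5,-44,160)"
```

```text
Traceback (most recent call last):
  File "h.py", line 19, in go
    print("at",s["eef_pos"].round(1),"yaw",np.degrees(y0).round(1),"t",round(s["clock"],1),"| turn az total",(-d/(np.pi/2)).round(4),"(max .118/row) then shift dx,dy,dz",t.round(4),"rows>=",np.ceil(np.linalg.norm(t)/.2))
                                                                                                             ^^^^^^^^^^^^^^^^^^^^
AttributeError: 'float' object has no attribute 'round'
```

```bash
sed -i 's/d=0 if/d=np.float64(0) if/' h.py; python3 -c "
from h import *
go(454.5,-44,160)"
```

```text
at [440.5 -45.9 300.8] yaw -174.5 t 2.3 | turn az total -0.0 (max .118/row) then shift dx,dy,dz [-0.0472  0.0018  0.4692] rows>= 3.0
```

Emit:
step_arm(
  plan=[
    {"dx": -0.0472, "dy": 0.002, "dz": 0.1, "ax": 0, "ay": 0, "az": 0, "gripper": 1},
    {"dx": 0, "dy": 0, "dz": 0.13, "ax": 0, "ay": 0, "az": 0, "gripper": 0.8},
    {"dx": 0, "dy": 0, "dz": 0.13, "ax": 0, "ay": 0, "az": 0, "gripper": 0.8},
    {"dx": 0, "dy": 0, "dz": 0.11, "ax": 0, "ay": 0, "az": 0, "gripper": 0.8},
    {"dx": 0, "dy": 0, "dz": 0, "ax": 0, "ay": 0, "az": 0, "gripper": 0.8},
    {"dx": 0, "dy": 0, "dz": 0, "ax": 0, "ay": 0, "az": 0, "gripper": 0},
    {"dx": 0, "dy": 0, "dz": 0, "ax": 0, "ay": 0, "az": 0, "gripper": 0},
    {"dx": 0, "dy": 0, "dz": 0, "ax": 0, "ay": 0, "az": 0, "gripper": 0},
    {"dx": 0, "dy": 0, "dz": 0, "ax": 0, "ay": 0, "az": 0, "gripper": 0},
    {"dx": 0, "dy": 0, "dz": 0, "ax": 0, "ay": 0, "az": 0, "gripper": 0},
  ],
)

```text
clock: 3.58
eef_pos: [455.6, -45.7, 161.4]
tool_rot: [-3.137, 0.004, -3.044]
force: [-0.9, -9.6, -1.2]
width: 34.4
gripper_force: 61.6
```

```bash
python3 - <<'E'
from h import *
s=ctrl.read_state(); print(s["eef_pos"],s["tool_rot"])
# arc in tool dx (=-box x) and dz(down), 205 radius from current angle
z=s["eef_pos"][2]-3; th0=np.arcsin((z-136)/205)
th=np.linspace(th0,1.86,19)
x=205*np.cos(th); zz=205*np.sin(th); print(th0,np.c_[np.diff(x),-np.diff(zz)].__truediv__(300).round(4).tolist())
E
```

```text
[455.58243768 -45.71664696 161.42931894] [-3.13721478  0.00352253 -3.04420639]
0.10963078703695046 [[-0.0105, -0.0656], [-0.0168, -0.0643], [-0.0229, -0.0623], [-0.0289, -0.0598], [-0.0346, -0.0567], [-0.0399, -0.0531], [-0.0449, -0.049], [-0.0494, -0.0444], [-0.0535, -0.0394], [-0.0571, -0.034], [-0.0601, -0.0283], [-0.0626, -0.0223], [-0.0644, -0.0162], [-0.0657, -0.0098], [-0.0663, -0.0034], [-0.0664, 0.0031], [-0.0657, 0.0095], [-0.0645, 0.0158]]
```

Emit:
step_arm(
  plan=[
    {"dx": -0.0105, "dy": 0, "dz": -0.0656, "ax": 0, "ay": 0, "az": 0, "gripper": 0},
    {"dx": -0.0168, "dy": 0, "dz": -0.0643, "ax": 0, "ay": 0, "az": 0, "gripper": 0},
    {"dx": -0.0229, "dy": 0, "dz": -0.0623, "ax": 0, "ay": 0, "az": 0, "gripper": 0},
    {"dx": -0.0289, "dy": 0, "dz": -0.0598, "ax": 0, "ay": 0, "az": 0, "gripper": 0},
    {"dx": -0.0346, "dy": 0, "dz": -0.0567, "ax": 0, "ay": 0, "az": 0, "gripper": 0},
    {"dx": -0.0399, "dy": 0, "dz": -0.0531, "ax": 0, "ay": 0, "az": 0, "gripper": 0},
    {"dx": -0.0449, "dy": 0, "dz": -0.049, "ax": 0, "ay": 0, "az": 0, "gripper": 0},
    {"dx": -0.0494, "dy": 0, "dz": -0.0444, "ax": 0, "ay": 0, "az": 0, "gripper": 0},
    {"dx": -0.0535, "dy": 0, "dz": -0.0394, "ax": 0, "ay": 0, "az": 0, "gripper": 0},
  ],
)

```text
clock: 4.7
eef_pos: [542.8, -36.9, 308.5]
tool_rot: [-3.137, -0.004, -3.044]
force: [1.6, -7.6, -10.5]
width: 35.2
gripper_force: 60.9
```

Emit:
step_arm(
  plan=[
    {"dx": -0.0571, "dy": 0, "dz": -0.034, "ax": 0, "ay": 0, "az": 0, "gripper": 0},
    {"dx": -0.0601, "dy": 0, "dz": -0.0283, "ax": 0, "ay": 0, "az": 0, "gripper": 0},
    {"dx": -0.0626, "dy": 0, "dz": -0.0223, "ax": 0, "ay": 0, "az": 0, "gripper": 0},
    {"dx": -0.0644, "dy": 0, "dz": -0.0162, "ax": 0, "ay": 0, "az": 0, "gripper": 0},
    {"dx": -0.0657, "dy": 0, "dz": -0.0098, "ax": 0, "ay": 0, "az": 0, "gripper": 0},
    {"dx": -0.0663, "dy": 0, "dz": -0.0034, "ax": 0, "ay": 0, "az": 0, "gripper": 0},
    {"dx": -0.0664, "dy": 0, "dz": 0.0031, "ax": 0, "ay": 0, "az": 0, "gripper": 0},
    {"dx": -0.0657, "dy": 0, "dz": 0.0095, "ax": 0, "ay": 0, "az": 0, "gripper": 0},
    {"dx": -0.055, "dy": 0, "dz": 0.013, "ax": 0, "ay": 0, "az": 0, "gripper": 0},
    {"dx": 0, "dy": 0, "dz": 0, "ax": 0, "ay": 0, "az": 0, "gripper": 0},
    {"dx": 0, "dy": 0, "dz": 0, "ax": 0, "ay": 0, "az": 0, "gripper": 0},
  ],
)

```text
clock: 6.08
eef_pos: [712.7, -20.0, 336.9]
tool_rot: [-3.136, 0.002, -3.045]
force: [1.4, -4.3, 1.4]
width: 34.4
gripper_force: 59.8
```

```bash
python3 - <<'E'
from h import *
s=ctrl.read_state(); print(s["eef_pos"],s["force"])
im=ctrl.get_image("scene"); cv2.imwrite("pics/s2.png",im["color"][...,::-1])
E
```

```text
[712.71134966 -19.9956979  336.86671314] [ 1.43501521 -4.30487847  1.38827798]
```

View pics/s2.png

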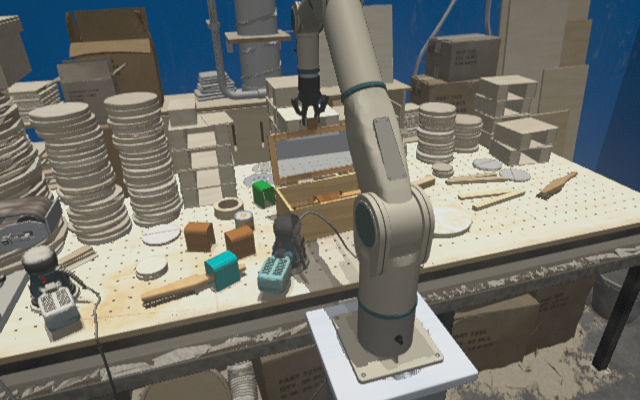

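The scene shows the cover back on its stop at (315,155), with brown holder tops visible on the bar near (320,197).

Emit:
step_arm(
  plan=[
    {"dx": 0, "dy": 0, "dz": 0, "ax": 0, "ay": 0, "az": 0, "gripper": 1},
    {"dx": 0, "dy": 0, "dz": 0, "ax": 0, "ay": 0, "az": 0, "gripper": 1},
    {"dx": 0, "dy": 0, "dz": 0, "ax": 0, "ay": 0, "az": 0, "gripper": 1},
    {"dx": 0, "dy": 0, "dz": -0.1, "ax": 0, "ay": 0, "az": 0, "gripper": 1},
    {"dx": 0, "dy": 0, "dz": -0.1, "ax": 0, "ay": 0, "az": 0, "gripper": 1},
    {"dx": 0.144, "dy": 0, "dz": 0, "ax": 0, "ay": 0, "az": 0, "gripper": 1},
    {"dx": 0.144, "dy": 0, "dz": 0, "ax": 0, "ay": 0, "az": 0, "gripper": 1},
    {"dx": 0.144, "dy": 0, "dz": 0, "ax": 0, "ay": 0, "az": 0, "gripper": 1},
    {"dx": 0.144, "dy": 0, "dz": 0, "ax": 0, "ay": 0, "az": 0, "gripper": 1},
    {"dx": 0, "dy": 0, "dz": 0, "ax": 0, "ay": 0, "az": 0.111, "gripper": 1},
    {"dx": 0, "dy": 0, "dz": 0, "ax": 0, "ay": 0, "az": 0.111, "gripper": 1},
    {"dx": 0, "dy": 0, "dz": 0, "ax": 0, "ay": 0, "az": 0.111, "gripper": 1},
    {"dx": 0, "dy": 0, "dz": 0, "ax": 0, "ay": 0, "az": 0.111, "gripper": 1},
    {"dx": 0, "dy": 0, "dz": 0, "ax": 0, "ay": 0, "az": 0.111, "gripper": 1},
    {"dx": 0, "dy": 0, "dz": 0, "ax": 0, "ay": 0, "az": 0.111, "gripper": 1},
    {"dx": 0, "dy": 0, "dz": 0, "ax": 0, "ay": 0, "az": 0.111, "gripper": 1},
    {"dx": 0, "dy": 0, "dz": 0, "ax": 0, "ay": 0, "az": 0.111, "gripper": 1},
    {"dx": 0, "dy": 0, "dz": 0, "ax": 0, "ay": 0, "az": 0.111, "gripper": 1},
    {"dx": 0, "dy": 0, "dz": 0, "ax": 0, "ay": 0, "az": 0, "gripper": 1},
  ],
)

```text
clock: 8.5
eef_pos: [540.6, -33.2, 394.9]
tool_rot: [3.141, -0.0, 1.674]
force: [0.7, 0.1, 0.1]
width: 85.5
gripper_force: 0.0
```

```bash
python3 - <<'E'
from h import *
im,T,s=wrist(); np.savez("w3.npz",T_=T,**im); print(s["eef_pos"],s["tool_rot"],s["qpos"].round(2))
cv2.imwrite("pics/w3.png",im["color"][...,::-1])
E
```

```text
[540.63983979 -33.19696349 394.91560136] [ 3.14140928e+00 -3.54336518e-05  1.67439616e+00] [-0.31  0.36  0.46  1.62 -0.17  1.2   0.29]
```

View pics/w3.png

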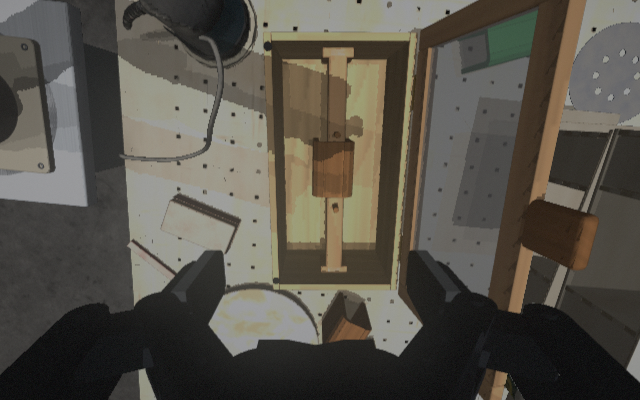

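One cured holder hangs in the centre bay, columns 313–354, rows 139–195. The bar runs from (338,50) to (334,270) with pins near rows 134 and 207, and the other two bays are empty.

```bash
python3 - <<'E'
from h import *
im=dict(np.load("w3.npz")); T=im["T_"]; P=cloud(im,T); c=im["color"]
for n,h,ps in [("holder",106,[(313,140),(354,140),(352,195),(313,195)]),("rim",130,[(266,33),(417,33),(271,290),(399,288)]),("bar",98,[(328,57),(346,57),(325,265),(341,265)])]:
    for p in ps: print(n,p,ray(im,T,*p,h)[:2].round(1))
hsv=cv2.cvtColor(c,cv2.COLOR_RGB2HSV)
m=np.zeros(c.shape[:2],np.uint8); m[130:205,300:365]=1
q=P[(m>0)&(np.abs(P[...,2]-106)<6)]; print(len(q),np.median(q,0),cv2.minAreaRect(q[:,:2].astype(np.float32)))
E
```

```text
holder (313, 140) [534.    5.4]
holder (354, 140) [587.5  11. ]
holder (352, 195) [595.  -63.2]
holder (313, 195) [541.5 -68.8]
rim (266, 33) [468.9 120. ]
rim (417, 33) [639.  137.8]
rim (271, 290) [ 495.9 -207.2]
rim (399, 288) [ 676.1 -185.2]
bar (328, 57) [542.3 108.2]
bar (346, 57) [564.6 110.5]
bar (325, 265) [ 570.6 -176.7]
bar (341, 265) [ 594.5 -174.2]
2036 [564.26605581 -29.12229233 104.98666027] ((564.8545532226562, -29.902740478515625), (51.64832305908203, 99.87528991699219), 5.881585597991943)
```

```bash
python3 -c "
from h import *
go(565,-29,92,95.8)"
```

```text
at [540.7 -33.2 394.9] yaw 96.0 t 8.6 | turn az total 0.0024 (max .118/row) then shift dx,dy,dz [0.0058 0.0822 1.0097] rows>= 6.0
```

Emit:
step_arm(
  plan=[
    {"dx": 0.006, "dy": 0.082, "dz": 0.1, "ax": 0, "ay": 0, "az": 0, "gripper": 1},
    {"dx": 0, "dy": 0, "dz": 0.18, "ax": 0, "ay": 0, "az": 0, "gripper": 1},
    {"dx": 0, "dy": 0, "dz": 0.18, "ax": 0, "ay": 0, "az": 0, "gripper": 1},
    {"dx": 0, "dy": 0, "dz": 0.18, "ax": 0, "ay": 0, "az": 0, "gripper": 1},
    {"dx": 0, "dy": 0, "dz": 0.15, "ax": 0, "ay": 0, "az": 0, "gripper": 1},
    {"dx": 0, "dy": 0, "dz": 0.1, "ax": 0, "ay": 0, "az": 0, "gripper": 1},
    {"dx": 0, "dy": 0, "dz": 0.08, "ax": 0, "ay": 0, "az": 0, "gripper": 1},
    {"dx": 0, "dy": 0, "dz": 0.039, "ax": 0, "ay": 0, "az": 0, "gripper": 1},
    {"dx": 0, "dy": 0, "dz": 0, "ax": 0, "ay": 0, "az": 0, "gripper": 0},
    {"dx": 0, "dy": 0, "dz": 0, "ax": 0, "ay": 0, "az": 0, "gripper": 0},
    {"dx": 0, "dy": 0, "dz": 0, "ax": 0, "ay": 0, "az": 0, "gripper": 0},
    {"dx": 0, "dy": 0, "dz": 0, "ax": 0, "ay": 0, "az": 0, "gripper": 0},
    {"dx": 0, "dy": 0, "dz": -0.12, "ax": 0, "ay": 0, "az": 0, "gripper": 0},
    {"dx": 0, "dy": 0, "dz": -0.15, "ax": 0, "ay": 0, "az": 0, "gripper": 0},
    {"dx": 0, "dy": 0, "dz": -0.15, "ax": 0, "ay": 0, "az": 0, "gripper": 0},
    {"dx": 0, "dy": 0, "dz": -0.12, "ax": 0, "ay": 0, "az": 0, "gripper": 0},
    {"dx": 0, "dy": 0, "dz": 0, "ax": 0, "ay": 0, "az": 0, "gripper": 0},
  ],
)

```text
clock: 10.68
eef_pos: [566.7, -29.5, 257.1]
tool_rot: [3.135, 0.001, 1.672]
force: [0.1, 0.1, -0.9]
width: 54.9
gripper_force: 64.0
```

```bash
python3 -c "
from h import *
go(461,-400,93)"
```

```text
at [566.7 -29.5 257.1] yaw 95.8 t 10.7 | turn az total -0.0 (max .118/row) then shift dx,dy,dz [-1.1929 -0.4758  0.5472] rows>= 7.0
```

Emit:
step_arm(
  plan=[
    {"dx": -0.149, "dy": -0.0595, "dz": 0, "ax": 0, "ay": 0, "az": 0, "gripper": 0},
    {"dx": -0.149, "dy": -0.0595, "dz": 0, "ax": 0, "ay": 0, "az": 0, "gripper": 0},
    {"dx": -0.149, "dy": -0.0595, "dz": 0, "ax": 0, "ay": 0, "az": 0, "gripper": 0},
    {"dx": -0.149, "dy": -0.0595, "dz": 0, "ax": 0, "ay": 0, "az": 0, "gripper": 0},
    {"dx": -0.149, "dy": -0.0595, "dz": 0, "ax": 0, "ay": 0, "az": 0, "gripper": 0},
    {"dx": -0.149, "dy": -0.0595, "dz": 0, "ax": 0, "ay": 0, "az": 0, "gripper": 0},
    {"dx": -0.149, "dy": -0.0595, "dz": 0, "ax": 0, "ay": 0, "az": 0, "gripper": 0},
    {"dx": -0.149, "dy": -0.0595, "dz": 0, "ax": 0, "ay": 0, "az": 0, "gripper": 0},
    {"dx": 0, "dy": 0, "dz": 0.15, "ax": 0, "ay": 0, "az": 0, "gripper": 0},
    {"dx": 0, "dy": 0, "dz": 0.15, "ax": 0, "ay": 0, "az": 0, "gripper": 0},
    {"dx": 0, "dy": 0, "dz": 0.15, "ax": 0, "ay": 0, "az": 0, "gripper": 0},
    {"dx": 0, "dy": 0, "dz": 0.07, "ax": 0, "ay": 0, "az": 0, "gripper": 0},
    {"dx": 0, "dy": 0, "dz": 0.02, "ax": 0, "ay": 0, "az": 0, "gripper": 0},
    {"dx": 0, "dy": 0, "dz": 0.01, "ax": 0, "ay": 0, "az": 0, "gripper": 0},
    {"dx": 0, "dy": 0, "dz": 0, "ax": 0, "ay": 0, "az": 0, "gripper": 0},
    {"dx": 0, "dy": 0, "dz": 0, "ax": 0, "ay": 0, "az": 0, "gripper": 0},
  ],
)

```text
clock: 12.68
eef_pos: [456.9, -397.3, 91.5]
tool_rot: [-3.139, -0.005, 1.672]
force: [-7.1, 8.6, 27.5]
width: 54.6
gripper_force: 67.2
```

Emit:
step_arm(
  plan=[
    {"dx": 0, "dy": 0, "dz": -0.006, "ax": 0, "ay": 0, "az": 0, "gripper": 0},
    {"dx": 0, "dy": 0, "dz": 0, "ax": 0, "ay": 0, "az": 0, "gripper": 1},
    {"dx": 0, "dy": 0, "dz": 0, "ax": 0, "ay": 0, "az": 0, "gripper": 1},
    {"dx": 0, "dy": 0, "dz": 0, "ax": 0, "ay": 0, "az": 0, "gripper": 1},
    {"dx": 0, "dy": 0, "dz": -0.1, "ax": 0, "ay": 0, "az": 0, "gripper": 1},
    {"dx": 0, "dy": 0, "dz": -0.18, "ax": 0, "ay": 0, "az": 0, "gripper": 1},
    {"dx": 0, "dy": 0, "dz": -0.18, "ax": 0, "ay": 0, "az": 0, "gripper": 1},
    {"dx": 0, "dy": 0, "dz": -0.18, "ax": 0, "ay": 0, "az": 0, "gripper": 1},
    {"dx": 0.047, "dy": 0.137, "dz": 0, "ax": 0, "ay": 0, "az": 0, "gripper": 1},
    {"dx": 0.047, "dy": 0.137, "dz": 0, "ax": 0, "ay": 0, "az": 0, "gripper": 1},
    {"dx": 0.047, "dy": 0.137, "dz": 0, "ax": 0, "ay": 0, "az": 0, "gripper": 1},
    {"dx": 0.047, "dy": 0.137, "dz": 0, "ax": 0, "ay": 0, "az": 0, "gripper": 1},
    {"dx": 0, "dy": 0, "dz": 0, "ax": 0, "ay": 0, "az": 0, "gripper": 1},
  ],
)

```text
clock: 14.3
eef_pos: [620.6, -322.8, 281.3]
tool_rot: [3.14, -0.002, 1.679]
force: [-0.5, -0.1, 0.4]
width: 85.2
gripper_force: 0.0
```

```bash
cat >> h.py <<'E'
def holders(tag,h=84,view="wrist"):
    if view=="wrist": im,T,s=wrist()
    else: im=ctrl.get_image(view); T=im["T"]
    c=im["color"]; cv2.imwrite(f"pics/{tag}.png",c[...,::-1]); P=cloud(im,T); hsv=cv2.cvtColor(c,cv2.COLOR_RGB2HSV)
    m=((hsv[...,0]<18)&(hsv[...,1]>110)&(hsv[...,2]>50)&(np.abs(P[...,2]-h)<9)&(P[...,0]>300)).astype(np.uint8)
    m=cv2.morphologyEx(m,cv2.MORPH_OPEN,np.ones((3,3)))
    n,l,st,ce=cv2.connectedComponentsWithStats(m)
    for i in range(1,n):
        if st[i,4]>100:
            ct=max(cv2.findContours((l==i).astype(np.uint8),cv2.RETR_EXTERNAL,cv2.CHAIN_APPROX_NONE)[0],key=cv2.contourArea)[:,0]
            W=np.array([ray(im,T,u,v,h)[:2] for u,v in ct],np.float32); b=cv2.boxPoints(cv2.minAreaRect(W)); e=[b[1]-b[0],b[2]-b[1]]; L=max(e,key=np.linalg.norm); S=min(e,key=np.linalg.norm)
            print(st[i].tolist(),"centre",b.mean(0).round(1),"L,S",np.linalg.norm(L).round(1),np.linalg.norm(S).round(1),"long axis deg",(np.degrees(np.arctan2(L[1],L[0]))%180).round(1),"z",np.median(P[...,2][l==i]).round(1))
E
python3 - <<'E'
from h import *
holders("w4"); print(ctrl.read_state()["eef_pos"])
holders("t1",view="top")
E
```

```text
[288, 171, 64, 52, 1489] centre [ 624.6 -327.8] L,S 68.6 45.2 long axis deg 66.0 z 83.1
[ 618.03926925 -325.17023951  281.63939759]
[421, 170, 28, 23, 428] centre [ 623.1 -322.9] L,S 76.7 52.5 long axis deg 68.6 z 83.4
[180, 191, 27, 24, 419] centre [548.2 408.1] L,S 76.2 53.4 long axis deg 66.8 z 83.1
[217, 218, 28, 23, 428] centre [469.2 286.9] L,S 75.8 52.1 long axis deg 106.8 z 83.3
```

View pics/w4.png

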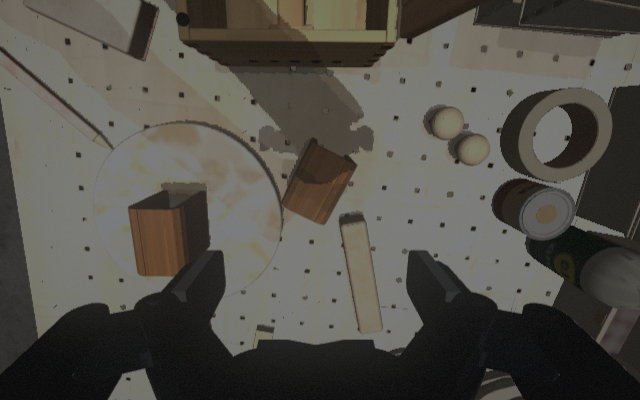

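The right-hand fresh holder is at (319,181) in the wrist view. The cured one now stands on the round at (165,235), and the loose strip at (360,270) lies lower than the fingertips will reach.

```bash
python3 -c "
from h import *
go(624,-325.5,70,67.5)"
```

```text
at [ 616.5 -326.8  282.1] yaw 95.8 t 14.4 | turn az total 0.3148 (max .118/row) then shift dx,dy,dz [0.0135 0.0214 0.7069] rows>= 4.0
```

Emit:
step_arm(
  plan=[
    {"dx": 0, "dy": 0, "dz": 0, "ax": 0, "ay": 0, "az": 0.105, "gripper": 1},
    {"dx": 0, "dy": 0, "dz": 0, "ax": 0, "ay": 0, "az": 0.105, "gripper": 1},
    {"dx": 0, "dy": 0, "dz": 0, "ax": 0, "ay": 0, "az": 0.105, "gripper": 1},
    {"dx": 0.0135, "dy": 0.0214, "dz": 0.15, "ax": 0, "ay": 0, "az": 0, "gripper": 1},
    {"dx": 0, "dy": 0, "dz": 0.15, "ax": 0, "ay": 0, "az": 0, "gripper": 1},
    {"dx": 0, "dy": 0, "dz": 0.15, "ax": 0, "ay": 0, "az": 0, "gripper": 1},
    {"dx": 0, "dy": 0, "dz": 0.15, "ax": 0, "ay": 0, "az": 0, "gripper": 1},
    {"dx": 0, "dy": 0, "dz": 0.08, "ax": 0, "ay": 0, "az": 0, "gripper": 1},
    {"dx": 0, "dy": 0, "dz": 0.027, "ax": 0, "ay": 0, "az": 0, "gripper": 1},
    {"dx": 0, "dy": 0, "dz": 0, "ax": 0, "ay": 0, "az": 0, "gripper": 1},
    {"dx": 0, "dy": 0, "dz": 0, "ax": 0, "ay": 0, "az": 0, "gripper": 0},
    {"dx": 0, "dy": 0, "dz": 0, "ax": 0, "ay": 0, "az": 0, "gripper": 0},
    {"dx": 0, "dy": 0, "dz": 0, "ax": 0, "ay": 0, "az": 0, "gripper": 0},
    {"dx": 0, "dy": 0, "dz": 0, "ax": 0, "ay": 0, "az": 0, "gripper": 0},
  ],
)

```text
clock: 16.15
eef_pos: [624.9, -326.1, 72.7]
tool_rot: [3.139, 0.0, 1.177]
force: [-2.1, 1.1, 6.8]
width: 55.1
gripper_force: 63.8
```

Emit:
step_arm(
  plan=[
    {"dx": 0, "dy": 0, "dz": -0.1, "ax": 0, "ay": 0, "az": 0, "gripper": 0},
    {"dx": 0, "dy": 0, "dz": -0.17, "ax": 0, "ay": 0, "az": 0, "gripper": 0},
    {"dx": 0, "dy": 0, "dz": -0.17, "ax": 0, "ay": 0, "az": 0, "gripper": 0},
    {"dx": 0, "dy": 0, "dz": -0.16, "ax": 0, "ay": 0, "az": 0, "gripper": 0},
    {"dx": 0, "dy": 0, "dz": 0, "ax": 0, "ay": 0, "az": -0.105, "gripper": 0},
    {"dx": 0, "dy": 0, "dz": 0, "ax": 0, "ay": 0, "az": -0.105, "gripper": 0},
    {"dx": 0, "dy": 0, "dz": 0, "ax": 0, "ay": 0, "az": -0.105, "gripper": 0},
    {"dx": 0, "dy": 0, "dz": 0, "ax": 0, "ay": 0, "az": 0, "gripper": 0},
    {"dx": 0, "dy": 0, "dz": 0, "ax": 0, "ay": 0, "az": 0, "gripper": 0},
  ],
)

```text
clock: 17.27
eef_pos: [624.2, -325.6, 250.8]
tool_rot: [-3.142, -0.0, 1.669]
force: [0.4, -0.2, -0.8]
width: 54.9
gripper_force: 63.6
```

```bash
python3 -c "
from h import *
go(578.5,-134.5,95,95.8)"
```

```text
at [ 624.2 -325.6  250.8] yaw 95.6 t 17.3 | turn az total -0.0018 (max .118/row) then shift dx,dy,dz [ 0.649  -0.0873  0.5194] rows>= 5.0
```

Emit:
step_arm(
  plan=[
    {"dx": 0.13, "dy": -0.0175, "dz": 0, "ax": 0, "ay": 0, "az": 0, "gripper": 0},
    {"dx": 0.13, "dy": -0.0175, "dz": 0, "ax": 0, "ay": 0, "az": 0, "gripper": 0},
    {"dx": 0.13, "dy": -0.0175, "dz": 0, "ax": 0, "ay": 0, "az": 0, "gripper": 0},
    {"dx": 0.13, "dy": -0.0175, "dz": 0, "ax": 0, "ay": 0, "az": 0, "gripper": 0},
    {"dx": 0.13, "dy": -0.0175, "dz": 0, "ax": 0, "ay": 0, "az": 0, "gripper": 0},
    {"dx": 0, "dy": 0, "dz": 0.12, "ax": 0, "ay": 0, "az": 0, "gripper": 0},
    {"dx": 0, "dy": 0, "dz": 0, "ax": 0, "ay": 0, "az": 0, "gripper": 0},
    {"dx": 0, "dy": 0, "dz": 0, "ax": 0, "ay": 0, "az": 0, "gripper": 0},
  ],
)

```text
clock: 18.27
eef_pos: [579.0, -135.3, 215.6]
tool_rot: [3.141, 0.001, 1.67]
force: [0.1, 0.2, -1.6]
width: 54.8
gripper_force: 63.7
```

```bash
python3 - <<'E'
from h import *
go(578.5,-134.5,95,95.8)
im,T,s=wrist(); cv2.imwrite("pics/w5.png",im["color"][...,::-1]); np.savez("w5.npz",T_=T,**im)
E
```

```text
at [ 579.  -135.3  215.6] yaw 95.7 t 18.3 | turn az total -0.0014 (max .118/row) then shift dx,dy,dz [ 0.0029 -0.0013  0.4021] rows>= 3.0
```

View pics/w5.png

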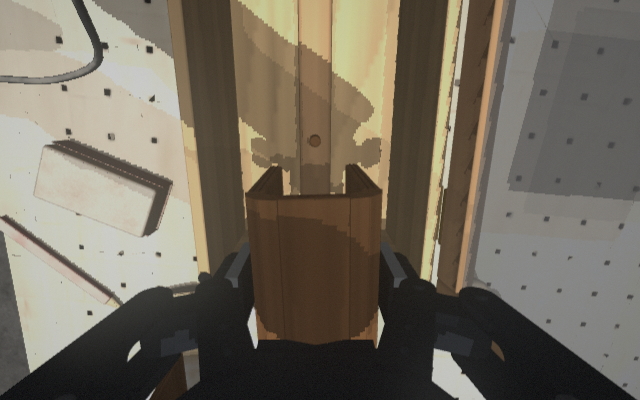

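The held holder, columns 246–382, is centred over the bar, columns 298–332. The right pin is at (315,141).

```bash
python3 - <<'E'
from h import *
im=dict(np.load("w5.npz")); T=im["T_"]
for p,h in [((298,60),98),((332,60),98),((298,185),98),((332,185),98),((315,141),118),((248,196),227-68),((381,196),159)]: print(p,ray(im,T,*p,h).round(1))
C=np.array([569,-34]);ex=np.array([.995,.101]);ey=np.array([-.101,.995])
q=ray(im,T,315,141,118)[:2]-C; print(q@ex,q@ey)
q=ray(im,T,315,60,98)[:2]-C; print(q@ex,q@ey)
s=ctrl.read_state()["eef_pos"][:2]-C; print(s@ex,s@ey)
E
```

```text
(298, 60) [556.6 -29.8  98. ]
(332, 60) [580.7 -27.4  98. ]
(298, 185) [ 564.2 -120.7   98. ]
(332, 185) [ 591.1 -118.    98. ]
(315, 141) [574.1 -83.7 118. ]
(248, 196) [ 537.3 -116.6  159. ]
(381, 196) [ 616.2 -108.8  159. ]
0.0835575130278218 -49.94930154796667
0.19085735201550727 5.429869452768745
-0.10860232565890482 -101.9926631748157
```

Emit:
step_arm(
  plan=[
    {"dx": 0.003, "dy": 0, "dz": 0.12, "ax": 0, "ay": 0, "az": 0, "gripper": 0},
    {"dx": 0, "dy": 0, "dz": 0.12, "ax": 0, "ay": 0, "az": 0, "gripper": 0},
    {"dx": 0, "dy": 0, "dz": 0.1, "ax": 0, "ay": 0, "az": 0, "gripper": 0},
    {"dx": 0, "dy": 0, "dz": 0.04, "ax": 0, "ay": 0, "az": 0, "gripper": 0},
    {"dx": 0, "dy": 0, "dz": 0.019, "ax": 0, "ay": 0, "az": 0, "gripper": 0},
    {"dx": 0, "dy": 0, "dz": 0, "ax": 0, "ay": 0, "az": 0, "gripper": 0},
  ],
)

```text
clock: 19.08
eef_pos: [579.0, -133.7, 95.9]
tool_rot: [3.14, 0.0, 1.672]
force: [-0.1, -0.1, -0.7]
width: 54.6
gripper_force: 63.7
```

Emit:
step_arm(
  plan=[
    {"dx": 0, "dy": 0, "dz": 0.004, "ax": 0, "ay": 0, "az": 0, "gripper": 0},
    {"dx": 0, "dy": 0, "dz": 0, "ax": 0, "ay": 0, "az": 0, "gripper": 1},
    {"dx": 0, "dy": 0, "dz": 0, "ax": 0, "ay": 0, "az": 0, "gripper": 1},
    {"dx": 0, "dy": 0, "dz": 0, "ax": 0, "ay": 0, "az": 0, "gripper": 1},
    {"dx": 0, "dy": 0, "dz": -0.1, "ax": 0, "ay": 0, "az": 0, "gripper": 1},
    {"dx": 0, "dy": 0, "dz": -0.17, "ax": 0, "ay": 0, "az": 0, "gripper": 1},
    {"dx": 0, "dy": 0, "dz": -0.17, "ax": 0, "ay": 0, "az": 0, "gripper": 1},
    {"dx": 0, "dy": 0, "dz": -0.17, "ax": 0, "ay": 0, "az": 0, "gripper": 1},
    {"dx": 0.179, "dy": -0.028, "dz": 0, "ax": 0, "ay": 0, "az": 0, "gripper": 1},
    {"dx": 0.179, "dy": -0.028, "dz": 0, "ax": 0, "ay": 0, "az": 0, "gripper": 1},
    {"dx": 0.179, "dy": -0.028, "dz": 0, "ax": 0, "ay": 0, "az": 0, "gripper": 1},
    {"dx": 0.179, "dy": -0.028, "dz": 0, "ax": 0, "ay": 0, "az": 0, "gripper": 1},
    {"dx": 0.179, "dy": -0.028, "dz": 0, "ax": 0, "ay": 0, "az": 0, "gripper": 1},
    {"dx": 0.179, "dy": -0.028, "dz": 0, "ax": 0, "ay": 0, "az": 0, "gripper": 1},
    {"dx": 0.179, "dy": -0.028, "dz": 0, "ax": 0, "ay": 0, "az": 0, "gripper": 1},
    {"dx": 0.179, "dy": -0.028, "dz": 0, "ax": 0, "ay": 0, "az": 0, "gripper": 1},
    {"dx": 0, "dy": 0, "dz": 0, "ax": 0, "ay": 0, "az": 0, "gripper": 1},
    {"dx": 0, "dy": 0, "dz": 0, "ax": 0, "ay": 0, "az": 0, "gripper": 1},
  ],
)

```text
clock: 21.32
eef_pos: [468.2, 286.7, 276.8]
tool_rot: [3.142, 0.001, 1.672]
force: [0.3, -0.6, -0.9]
width: 85.7
gripper_force: 0.0
```

```bash
python3 - <<'E'
from h import *
holders("w6"); holders("t2",view="top"); print("box"); holders("t2b",h=106,view="top")
go(469,287,71.5,107)
E
```

```text
[367, 15, 88, 100, 4736] centre [546.  410.1] L,S 75.7 52.6 long axis deg 67.2 z 83.1
[301, 145, 24, 12, 143] centre [462.2 321.5] L,S 23.4 11.1 long axis deg 5.8 z 83.3
[293, 176, 50, 43, 1310] centre [473.3 272.8] L,S 50.8 42.5 long axis deg 11.2 z 83.0
[217, 218, 28, 23, 435] centre [468.9 286.7] L,S 75.8 52.9 long axis deg 106.9 z 83.5
box
[359, 184, 27, 20, 450] centre [ 578.1 -132. ] L,S 76.4 53.1 long axis deg 97.9 z 105.5
[451, 227, 28, 19, 444] centre [ 459.4 -398.6] L,S 75.4 51.4 long axis deg 94.9 z 103.6
at [468.9 285.6 277.1] yaw 95.6 t 21.5 | turn az total -0.1264 (max .118/row) then shift dx,dy,dz [0.0044 0.0018 0.6852] rows>= 4.0
```

View pics/w6.png

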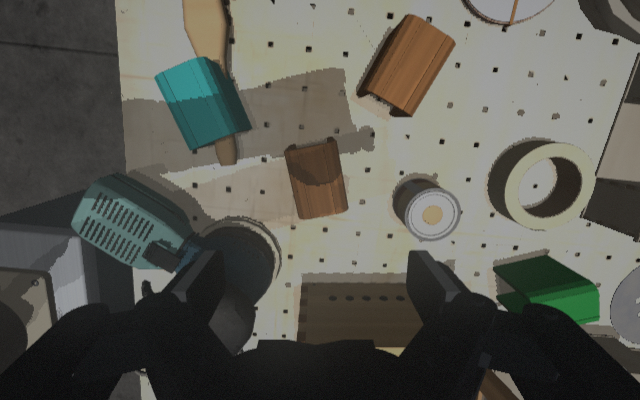

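The next fresh holder is at (317,180). The sander is close by at (235,245), and the tin is at (432,212), so I'll check clearances around it.

```bash
python3 - <<'E'
from h import *
im=dict(np.load("top0.npz")); P=cloud(im,im["T"]).reshape(-1,3)
a=np.radians(107);tx=np.array([np.cos(a),np.sin(a)]);ty=np.array([np.sin(a),-np.cos(a)])
d=P[:,:2]-np.array([469,287]); u=d@tx; v=d@ty
k=(abs(u)<110)&(abs(v)<110)&((abs(u)>44)|(abs(v)>34))&(P[:,2]>30)&(P[:,2]<400)
Q=np.c_[u,v,P[:,2]][k]; print(len(Q)); 
for lo,hi in [(30,60),(60,120),(120,400)]:
    q=Q[(Q[:,2]>=lo)&(Q[:,2]<hi)]; print(lo,len(q), q.min(0).round() if len(q) else "",q.max(0).round() if len(q) else "", "nearest", q[np.abs(q[:,:2]).max(1).argsort()[:3]].round().tolist() if len(q) else "")
E
```

```text
724
30 182 [-108. -110.   30.] [ 84. 110.  60.] nearest [[68.0, -69.0, 56.0], [68.0, -69.0, 46.0], [68.0, -69.0, 35.0]]
60 458 [ -88. -110.   60.] [110. 110.  89.] nearest [[68.0, -68.0, 76.0], [68.0, -69.0, 68.0], [67.0, -71.0, 81.0]]
120 84 [-110. -110.  133.] [-69. -85. 159.] nearest [[-90.0, -90.0, 133.0], [-87.0, -92.0, 135.0], [-93.0, -93.0, 152.0]]
```

Emit:
step_arm(
  plan=[
    {"dx": 0, "dy": 0, "dz": 0, "ax": 0, "ay": 0, "az": -0.063, "gripper": 1},
    {"dx": 0, "dy": 0, "dz": 0, "ax": 0, "ay": 0, "az": -0.063, "gripper": 1},
    {"dx": 0.004, "dy": 0.002, "dz": 0.15, "ax": 0, "ay": 0, "az": 0, "gripper": 1},
    {"dx": 0, "dy": 0, "dz": 0.15, "ax": 0, "ay": 0, "az": 0, "gripper": 1},
    {"dx": 0, "dy": 0, "dz": 0.15, "ax": 0, "ay": 0, "az": 0, "gripper": 1},
    {"dx": 0, "dy": 0, "dz": 0.15, "ax": 0, "ay": 0, "az": 0, "gripper": 1},
    {"dx": 0, "dy": 0, "dz": 0.06, "ax": 0, "ay": 0, "az": 0, "gripper": 1},
    {"dx": 0, "dy": 0, "dz": 0.025, "ax": 0, "ay": 0, "az": 0, "gripper": 1},
    {"dx": 0, "dy": 0, "dz": 0, "ax": 0, "ay": 0, "az": 0, "gripper": 1},
    {"dx": 0, "dy": 0, "dz": 0, "ax": 0, "ay": 0, "az": 0, "gripper": 0},
    {"dx": 0, "dy": 0, "dz": 0, "ax": 0, "ay": 0, "az": 0, "gripper": 0},
    {"dx": 0, "dy": 0, "dz": 0, "ax": 0, "ay": 0, "az": 0, "gripper": 0},
    {"dx": 0, "dy": 0, "dz": 0, "ax": 0, "ay": 0, "az": 0, "gripper": 0},
  ],
)

```text
clock: 23.1
eef_pos: [469.0, 289.2, 72.9]
tool_rot: [3.14, -0.001, 1.87]
force: [-1.4, -1.8, 6.6]
width: 55.0
gripper_force: 63.6
```

Emit:
step_arm(
  plan=[
    {"dx": 0, "dy": 0, "dz": -0.1, "ax": 0, "ay": 0, "az": 0, "gripper": 0},
    {"dx": 0, "dy": 0, "dz": -0.17, "ax": 0, "ay": 0, "az": 0, "gripper": 0},
    {"dx": 0, "dy": 0, "dz": -0.17, "ax": 0, "ay": 0, "az": 0, "gripper": 0},
    {"dx": 0, "dy": 0, "dz": -0.17, "ax": 0, "ay": 0, "az": 0, "gripper": 0},
    {"dx": 0, "dy": 0, "dz": 0, "ax": 0, "ay": 0, "az": 0.063, "gripper": 0},
    {"dx": 0, "dy": 0, "dz": 0, "ax": 0, "ay": 0, "az": 0.062, "gripper": 0},
    {"dx": 0, "dy": 0, "dz": 0, "ax": 0, "ay": 0, "az": 0, "gripper": 0},
    {"dx": 0, "dy": 0, "dz": 0, "ax": 0, "ay": 0, "az": 0, "gripper": 0},
  ],
)

```text
clock: 24.1
eef_pos: [468.2, 288.7, 254.5]
tool_rot: [-3.142, -0.0, 1.675]
force: [-0.7, 0.1, -1.3]
width: 54.4
gripper_force: 64.2
```

```bash
python3 -c "
from h import *
go(569,-34,95,95.8)"
```

```text
at [468.2 288.7 254.5] yaw 96.0 t 24.1 | turn az total 0.0021 (max .118/row) then shift dx,dy,dz [-1.104   0.2255  0.5316] rows>= 7.0
```

Emit:
step_arm(
  plan=[
    {"dx": -0.137, "dy": 0.0282, "dz": 0, "ax": 0, "ay": 0, "az": 0, "gripper": 0},
    {"dx": -0.137, "dy": 0.0282, "dz": 0, "ax": 0, "ay": 0, "az": 0, "gripper": 0},
    {"dx": -0.137, "dy": 0.0282, "dz": 0, "ax": 0, "ay": 0, "az": 0, "gripper": 0},
    {"dx": -0.137, "dy": 0.0282, "dz": 0, "ax": 0, "ay": 0, "az": 0, "gripper": 0},
    {"dx": -0.137, "dy": 0.0282, "dz": 0, "ax": 0, "ay": 0, "az": 0, "gripper": 0},
    {"dx": -0.137, "dy": 0.0282, "dz": 0, "ax": 0, "ay": 0, "az": 0, "gripper": 0},
    {"dx": -0.137, "dy": 0.0282, "dz": 0, "ax": 0, "ay": 0, "az": 0, "gripper": 0},
    {"dx": -0.137, "dy": 0.0282, "dz": 0, "ax": 0, "ay": 0, "az": 0, "gripper": 0},
    {"dx": 0, "dy": 0, "dz": 0.12, "ax": 0, "ay": 0, "az": 0.002, "gripper": 0},
    {"dx": 0, "dy": 0, "dz": 0, "ax": 0, "ay": 0, "az": 0, "gripper": 0},
    {"dx": 0, "dy": 0, "dz": 0, "ax": 0, "ay": 0, "az": 0, "gripper": 0},
  ],
)

```text
clock: 25.48
eef_pos: [569.7, -30.9, 219.0]
tool_rot: [3.141, -0.0, 1.672]
force: [-0.3, -0.6, -1.0]
width: 54.4
gripper_force: 64.1
```

```bash
python3 -c "
from h import *
go(568.8,-32,95,95.8)"
```

```text
at [569.7 -30.9 219. ] yaw 95.8 t 25.5 | turn az total -0.0001 (max .118/row) then shift dx,dy,dz [-0.0033 -0.0035  0.4133] rows>= 3.0
```

Lower, release, rise, and head for the last fresh holder at about (548,408).

Emit:
step_arm(
  plan=[
    {"dx": -0.0033, "dy": -0.0035, "dz": 0.12, "ax": 0, "ay": 0, "az": 0, "gripper": 0},
    {"dx": 0, "dy": 0, "dz": 0.12, "ax": 0, "ay": 0, "az": 0, "gripper": 0},
    {"dx": 0, "dy": 0, "dz": 0.11, "ax": 0, "ay": 0, "az": 0, "gripper": 0},
    {"dx": 0, "dy": 0, "dz": 0.045, "ax": 0, "ay": 0, "az": 0, "gripper": 0},
    {"dx": 0, "dy": 0, "dz": 0.02, "ax": 0, "ay": 0, "az": 0, "gripper": 0},
    {"dx": 0, "dy": 0, "dz": 0, "ax": 0, "ay": 0, "az": 0, "gripper": 0},
  ],
)

```text
clock: 26.22
eef_pos: [569.7, -32.5, 95.4]
tool_rot: [3.139, 0.0, 1.671]
force: [-0.4, -0.4, -1.0]
width: 54.7
gripper_force: 64.2
```

Emit:
step_arm(
  plan=[
    {"dx": 0, "dy": 0, "dz": 0.003, "ax": 0, "ay": 0, "az": 0, "gripper": 0},
    {"dx": 0, "dy": 0, "dz": 0, "ax": 0, "ay": 0, "az": 0, "gripper": 1},
    {"dx": 0, "dy": 0, "dz": 0, "ax": 0, "ay": 0, "az": 0, "gripper": 1},
    {"dx": 0, "dy": 0, "dz": 0, "ax": 0, "ay": 0, "az": 0, "gripper": 1},
    {"dx": 0, "dy": 0, "dz": -0.1, "ax": 0, "ay": 0, "az": 0, "gripper": 1},
    {"dx": 0, "dy": 0, "dz": -0.17, "ax": 0, "ay": 0, "az": 0, "gripper": 1},
    {"dx": 0, "dy": 0, "dz": -0.17, "ax": 0, "ay": 0, "az": 0, "gripper": 1},
    {"dx": 0, "dy": 0, "dz": -0.17, "ax": 0, "ay": 0, "az": 0, "gripper": 1},
    {"dx": 0.18, "dy": 0.0056, "dz": 0, "ax": 0, "ay": 0, "az": 0, "gripper": 1},
    {"dx": 0.18, "dy": 0.0056, "dz": 0, "ax": 0, "ay": 0, "az": 0, "gripper": 1},
    {"dx": 0.18, "dy": 0.0056, "dz": 0, "ax": 0, "ay": 0, "az": 0, "gripper": 1},
    {"dx": 0.18, "dy": 0.0056, "dz": 0, "ax": 0, "ay": 0, "az": 0, "gripper": 1},
    {"dx": 0.18, "dy": 0.0056, "dz": 0, "ax": 0, "ay": 0, "az": 0, "gripper": 1},
    {"dx": 0.18, "dy": 0.0056, "dz": 0, "ax": 0, "ay": 0, "az": 0, "gripper": 1},
    {"dx": 0.18, "dy": 0.0056, "dz": 0, "ax": 0, "ay": 0, "az": 0, "gripper": 1},
    {"dx": 0.18, "dy": 0.0056, "dz": 0, "ax": 0, "ay": 0, "az": 0, "gripper": 1},
    {"dx": 0, "dy": 0, "dz": 0, "ax": 0, "ay": 0, "az": 0, "gripper": 1},
    {"dx": 0, "dy": 0, "dz": 0, "ax": 0, "ay": 0, "az": 0, "gripper": 1},
  ],
)

```text
clock: 28.48
eef_pos: [538.9, 397.7, 275.6]
tool_rot: [-3.141, 0.002, 1.67]
force: [0.3, -1.1, 0.8]
width: 85.5
gripper_force: 0.0
```

```bash
python3 - <<'E'
from h import *
holders("w7"); holders("t3",view="top"); print("box"); holders("t3b",h=106,view="top")
go(547.5,408.5,71.5,67)
im=dict(np.load("top0.npz")); P=cloud(im,im["T"]).reshape(-1,3)
a=np.radians(67);tx=np.array([np.cos(a),np.sin(a)]);ty=np.array([np.sin(a),-np.cos(a)])
d=P[:,:2]-np.array([547,408.5]); u=d@tx; v=d@ty
k=(abs(u)<80)&(abs(v)<80)&((abs(u)>44)|(abs(v)>34))&(P[:,2]>30)
print(np.c_[u,v,P[:,2]][k].round()[::40])
E
```

```text
[317, 133, 15, 16, 135] centre [544.  443.6] L,S 15.7 11.9 long axis deg 66.3 z 82.8
[291, 172, 62, 37, 930] centre [547.9 390.7] L,S 66.4 33.3 long axis deg 16.7 z 83.1
[178, 191, 29, 24, 436] centre [548.2 408.1] L,S 76.2 54.4 long axis deg 66.7 z 83.3
box
[359, 184, 27, 20, 447] centre [ 578.6 -131.7] L,S 76.2 52.2 long axis deg 97.1 z 105.5
[326, 187, 26, 19, 435] centre [569.6 -32.6] L,S 75.0 52.0 long axis deg 94.8 z 105.5
[451, 226, 28, 20, 463] centre [ 460.  -398.4] L,S 74.9 52.2 long axis deg 95.2 z 103.5
at [539.7 396.6 276.3] yaw 95.5 t 28.6 | turn az total 0.3171 (max .118/row) then shift dx,dy,dz [0.0468 0.0085 0.6825] rows>= 4.0
[]
```

Emit:
step_arm(
  plan=[
    {"dx": 0, "dy": 0, "dz": 0, "ax": 0, "ay": 0, "az": 0.106, "gripper": 1},
    {"dx": 0, "dy": 0, "dz": 0, "ax": 0, "ay": 0, "az": 0.106, "gripper": 1},
    {"dx": 0, "dy": 0, "dz": 0, "ax": 0, "ay": 0, "az": 0.106, "gripper": 1},
    {"dx": 0.0468, "dy": 0.0095, "dz": 0.15, "ax": 0, "ay": 0, "az": 0, "gripper": 1},
    {"dx": 0, "dy": 0, "dz": 0.15, "ax": 0, "ay": 0, "az": 0, "gripper": 1},
    {"dx": 0, "dy": 0, "dz": 0.15, "ax": 0, "ay": 0, "az": 0, "gripper": 1},
    {"dx": 0, "dy": 0, "dz": 0.15, "ax": 0, "ay": 0, "az": 0, "gripper": 1},
    {"dx": 0, "dy": 0, "dz": 0.06, "ax": 0, "ay": 0, "az": 0, "gripper": 1},
    {"dx": 0, "dy": 0, "dz": 0.022, "ax": 0, "ay": 0, "az": 0, "gripper": 1},
    {"dx": 0, "dy": 0, "dz": 0, "ax": 0, "ay": 0, "az": 0, "gripper": 1},
    {"dx": 0, "dy": 0, "dz": 0, "ax": 0, "ay": 0, "az": 0, "gripper": 0},
    {"dx": 0, "dy": 0, "dz": 0, "ax": 0, "ay": 0, "az": 0, "gripper": 0},
    {"dx": 0, "dy": 0, "dz": 0, "ax": 0, "ay": 0, "az": 0, "gripper": 0},
    {"dx": 0, "dy": 0, "dz": 0, "ax": 0, "ay": 0, "az": 0, "gripper": 0},
  ],
)

```text
clock: 30.38
eef_pos: [548.2, 411.0, 73.2]
tool_rot: [3.14, -0.003, 1.171]
force: [0.1, -0.6, 6.1]
width: 54.9
gripper_force: 64.1
```

Emit:
step_arm(
  plan=[
    {"dx": 0, "dy": 0, "dz": -0.1, "ax": 0, "ay": 0, "az": 0, "gripper": 0},
    {"dx": 0, "dy": 0, "dz": -0.17, "ax": 0, "ay": 0, "az": 0, "gripper": 0},
    {"dx": 0, "dy": 0, "dz": -0.17, "ax": 0, "ay": 0, "az": 0, "gripper": 0},
    {"dx": 0, "dy": 0, "dz": -0.17, "ax": 0, "ay": 0, "az": 0, "gripper": 0},
    {"dx": 0, "dy": 0, "dz": 0, "ax": 0, "ay": 0, "az": -0.107, "gripper": 0},
    {"dx": 0, "dy": 0, "dz": 0, "ax": 0, "ay": 0, "az": -0.107, "gripper": 0},
    {"dx": 0, "dy": 0, "dz": 0, "ax": 0, "ay": 0, "az": -0.107, "gripper": 0},
    {"dx": 0, "dy": 0, "dz": 0, "ax": 0, "ay": 0, "az": 0, "gripper": 0},
    {"dx": 0, "dy": 0, "dz": 0, "ax": 0, "ay": 0, "az": 0, "gripper": 0},
  ],
)

```text
clock: 31.5
eef_pos: [546.9, 410.3, 254.3]
tool_rot: [-3.141, 0.0, 1.672]
force: [0.2, -0.2, -1.0]
width: 54.8
gripper_force: 63.8
```

```bash
python3 -c "
from h import *
go(558.5,68,95,95.8)"
```

```text
at [546.9 410.3 254.3] yaw 95.8 t 31.5 | turn az total 0.0001 (max .118/row) then shift dx,dy,dz [-1.139  -0.077   0.5311] rows>= 7.0
```

Emit:
step_arm(
  plan=[
    {"dx": -0.1424, "dy": -0.0096, "dz": 0, "ax": 0, "ay": 0, "az": 0, "gripper": 0},
    {"dx": -0.1424, "dy": -0.0096, "dz": 0, "ax": 0, "ay": 0, "az": 0, "gripper": 0},
    {"dx": -0.1424, "dy": -0.0096, "dz": 0, "ax": 0, "ay": 0, "az": 0, "gripper": 0},
    {"dx": -0.1424, "dy": -0.0096, "dz": 0, "ax": 0, "ay": 0, "az": 0, "gripper": 0},
    {"dx": -0.1424, "dy": -0.0096, "dz": 0, "ax": 0, "ay": 0, "az": 0, "gripper": 0},
    {"dx": -0.1424, "dy": -0.0096, "dz": 0, "ax": 0, "ay": 0, "az": 0, "gripper": 0},
    {"dx": -0.1424, "dy": -0.0096, "dz": 0, "ax": 0, "ay": 0, "az": 0, "gripper": 0},
    {"dx": -0.1424, "dy": -0.0096, "dz": 0, "ax": 0, "ay": 0, "az": 0, "gripper": 0},
    {"dx": 0, "dy": 0, "dz": 0.12, "ax": 0, "ay": 0, "az": 0, "gripper": 0},
    {"dx": 0, "dy": 0, "dz": 0, "ax": 0, "ay": 0, "az": 0, "gripper": 0},
    {"dx": 0, "dy": 0, "dz": 0, "ax": 0, "ay": 0, "az": 0, "gripper": 0},
  ],
)

```text
clock: 32.88
eef_pos: [560.1, 68.9, 219.0]
tool_rot: [3.141, -0.0, 1.675]
force: [0.6, 0.3, -1.1]
width: 54.7
gripper_force: 63.8
```

```bash
python3 -c "
from h import *
go(558.5,68,95,95.8)"
```

```text
at [560.1  68.9 219. ] yaw 96.0 t 32.9 | turn az total 0.0021 (max .118/row) then shift dx,dy,dz [-0.0024 -0.0056  0.4133] rows>= 3.0
```

Emit:
step_arm(
  plan=[
    {"dx": -0.0024, "dy": -0.0056, "dz": 0.12, "ax": 0, "ay": 0, "az": 0.002, "gripper": 0},
    {"dx": 0, "dy": 0, "dz": 0.12, "ax": 0, "ay": 0, "az": 0, "gripper": 0},
    {"dx": 0, "dy": 0, "dz": 0.11, "ax": 0, "ay": 0, "az": 0, "gripper": 0},
    {"dx": 0, "dy": 0, "dz": 0.045, "ax": 0, "ay": 0, "az": 0, "gripper": 0},
    {"dx": 0, "dy": 0, "dz": 0.021, "ax": 0, "ay": 0, "az": 0, "gripper": 0},
    {"dx": 0, "dy": 0, "dz": 0, "ax": 0, "ay": 0, "az": 0, "gripper": 0},
    {"dx": 0, "dy": 0, "dz": 0, "ax": 0, "ay": 0, "az": 0, "gripper": 1},
    {"dx": 0, "dy": 0, "dz": 0, "ax": 0, "ay": 0, "az": 0, "gripper": 1},
    {"dx": 0, "dy": 0, "dz": 0, "ax": 0, "ay": 0, "az": 0, "gripper": 1},
    {"dx": 0, "dy": 0, "dz": -0.1, "ax": 0, "ay": 0, "az": 0, "gripper": 1},
    {"dx": 0, "dy": 0, "dz": -0.17, "ax": 0, "ay": 0, "az": 0, "gripper": 1},
    {"dx": 0, "dy": 0, "dz": -0.17, "ax": 0, "ay": 0, "az": 0, "gripper": 1},
    {"dx": 0, "dy": 0, "dz": -0.17, "ax": 0, "ay": 0, "az": 0, "gripper": 1},
    {"dx": 0, "dy": 0, "dz": -0.17, "ax": 0, "ay": 0, "az": 0, "gripper": 1},
    {"dx": 0, "dy": 0, "dz": -0.17, "ax": 0, "ay": 0, "az": 0, "gripper": 1},
    {"dx": 0, "dy": 0, "dz": -0.1, "ax": 0, "ay": 0, "az": 0, "gripper": 1},
    {"dx": 0, "dy": 0, "dz": 0, "ax": 0, "ay": 0, "az": 0, "gripper": 1},
  ],
)

```text
clock: 35.0
eef_pos: [559.1, 67.0, 411.1]
tool_rot: [3.136, -0.0, 1.672]
force: [0.6, -0.6, 0.1]
width: 85.6
gripper_force: 0.0
```

```bash
python3 - <<'E'
from h import *
holders("w8",h=106); print("top"); holders("t4b",h=106,view="top")
go(630,-28,405,185.8)
E
```

```text
[296, 140, 38, 54, 1948] centre [559.8  67.9] L,S 74.5 52.5 long axis deg 95.7 z 104.9
[297, 209, 36, 49, 1668] centre [570.  -31.2] L,S 76.1 51.7 long axis deg 96.6 z 104.7
[297, 270, 35, 45, 1424] centre [ 579.5 -129.7] L,S 77.7 52.7 long axis deg 97.2 z 104.5
top
[359, 184, 27, 20, 450] centre [ 578.9 -132. ] L,S 75.4 52.9 long axis deg 97.1 z 105.4
[326, 187, 26, 20, 440] centre [569.2 -32.5] L,S 75.4 52.6 long axis deg 96.8 z 105.7
[304, 190, 15, 19, 235] centre [560.6  48.1] L,S 53.4 41.2 long axis deg 1.2 z 105.6
[451, 226, 28, 19, 453] centre [ 459.9 -398.5] L,S 75.5 51.0 long axis deg 94.6 z 103.4
at [557.6  67.3 408.1] yaw 95.8 t 35.1 | turn az total -1.0001 (max .118/row) then shift dx,dy,dz [-0.208  -0.3404  0.0102] rows>= 2.0
```

View pics/w8.png

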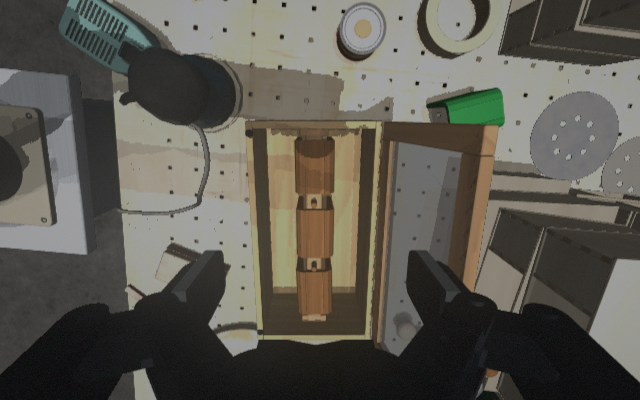

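All three bays hold a seated holder, at rows 167, 232 and 288. Now I'll re-grip the tab.

Emit:
step_arm(
  plan=[
    {"dx": 0, "dy": 0, "dz": 0, "ax": 0, "ay": 0, "az": -0.111, "gripper": 1},
    {"dx": 0, "dy": 0, "dz": 0, "ax": 0, "ay": 0, "az": -0.111, "gripper": 1},
    {"dx": 0, "dy": 0, "dz": 0, "ax": 0, "ay": 0, "az": -0.111, "gripper": 1},
    {"dx": 0, "dy": 0, "dz": 0, "ax": 0, "ay": 0, "az": -0.111, "gripper": 1},
    {"dx": 0, "dy": 0, "dz": 0, "ax": 0, "ay": 0, "az": -0.111, "gripper": 1},
    {"dx": 0, "dy": 0, "dz": 0, "ax": 0, "ay": 0, "az": -0.111, "gripper": 1},
    {"dx": 0, "dy": 0, "dz": 0, "ax": 0, "ay": 0, "az": -0.111, "gripper": 1},
    {"dx": 0, "dy": 0, "dz": 0, "ax": 0, "ay": 0, "az": -0.111, "gripper": 1},
    {"dx": 0, "dy": 0, "dz": 0, "ax": 0, "ay": 0, "az": -0.111, "gripper": 1},
    {"dx": -0.104, "dy": -0.17, "dz": 0, "ax": 0, "ay": 0, "az": 0, "gripper": 1},
    {"dx": -0.104, "dy": -0.17, "dz": 0, "ax": 0, "ay": 0, "az": 0, "gripper": 1},
    {"dx": 0, "dy": 0, "dz": 0, "ax": 0, "ay": 0, "az": 0, "gripper": 1},
    {"dx": 0, "dy": 0, "dz": 0, "ax": 0, "ay": 0, "az": 0, "gripper": 1},
  ],
)

```text
clock: 36.72
eef_pos: [629.6, -27.5, 406.7]
tool_rot: [3.14, -0.003, -3.042]
force: [-0.6, 0.3, 0.1]
width: 85.3
gripper_force: 0.0
```

```bash
python3 - <<'E'
from h import *
go(713,-20,405,185.6)
im,T,s=wrist(); cv2.imwrite("pics/w9.png",im["color"][...,::-1]); np.savez("w9.npz",T_=T,**im)
E
```

```text
at [629.6 -27.5 406.7] yaw -174.3 t 36.7 | turn az total 0.0011 (max .118/row) then shift dx,dy,dz [-0.2791 -0.0024  0.0057] rows>= 2.0
```

Emit:
step_arm(
  plan=[
    {"dx": -0.14, "dy": -0.001, "dz": 0, "ax": 0, "ay": 0, "az": 0, "gripper": 1},
    {"dx": -0.14, "dy": -0.001, "dz": 0, "ax": 0, "ay": 0, "az": 0, "gripper": 1},
    {"dx": 0, "dy": 0, "dz": 0, "ax": 0, "ay": 0, "az": 0, "gripper": 1},
    {"dx": 0, "dy": 0, "dz": 0.09, "ax": 0, "ay": 0, "az": 0, "gripper": 1},
    {"dx": 0, "dy": 0, "dz": 0.09, "ax": 0, "ay": 0, "az": 0, "gripper": 1},
    {"dx": 0, "dy": 0, "dz": 0.052, "ax": 0, "ay": 0, "az": 0, "gripper": 1},
    {"dx": 0, "dy": 0, "dz": 0, "ax": 0, "ay": 0, "az": 0, "gripper": 1},
    {"dx": 0, "dy": 0, "dz": 0, "ax": 0, "ay": 0, "az": 0, "gripper": 0},
    {"dx": 0, "dy": 0, "dz": 0, "ax": 0, "ay": 0, "az": 0, "gripper": 0},
    {"dx": 0, "dy": 0, "dz": 0, "ax": 0, "ay": 0, "az": 0, "gripper": 0},
    {"dx": 0, "dy": 0, "dz": 0, "ax": 0, "ay": 0, "az": 0, "gripper": 0},
    {"dx": 0, "dy": 0, "dz": 0, "ax": 0, "ay": 0, "az": 0, "gripper": 0},
  ],
)

```text
clock: 38.28
eef_pos: [714.4, -19.9, 340.2]
tool_rot: [3.141, 0.002, -3.042]
force: [-0.7, 1.5, 5.7]
width: 32.8
gripper_force: 58.9
```

```bash
python3 - <<'E'
from h import *
s=ctrl.read_state(); print(s["eef_pos"],s["force"])
z=s["eef_pos"][2]-3; th0=np.pi-np.arcsin(min(1,(z-136)/205)); print(th0)
th=np.linspace(1.83,0.0,25)
x=205*np.cos(th); zz=205*np.sin(th); [print(i,t.round(4).tolist()) for i,t in enumerate(np.c_[np.diff(x),-np.diff(zz)]/300)]
E
```

```text
[714.42358751 -19.86629715 340.19357052] [-0.67207059  1.49689101  5.65862359]
1.7638025255827854
0 [0.0508, -0.0114]
1 [0.0515, -0.0075]
2 [0.052, -0.0036]
3 [0.0521, 0.0004]
4 [0.0519, 0.0044]
5 [0.0514, 0.0083]
6 [0.0506, 0.0122]
7 [0.0496, 0.016]
8 [0.0482, 0.0198]
9 [0.0466, 0.0234]
10 [0.0446, 0.0268]
11 [0.0425, 0.0302]
12 [0.04, 0.0333]
13 [0.0374, 0.0363]
14 [0.0345, 0.039]
15 [0.0314, 0.0415]
16 [0.0282, 0.0438]
17 [0.0248, 0.0458]
18 [0.0212, 0.0476]
19 [0.0175, 0.0491]
20 [0.0137, 0.0502]
21 [0.0099, 0.0511]
22 [0.0059, 0.0518]
23 [0.002, 0.0521]
```

Emit:
step_arm(
  plan=[
    {"dx": 0.0508, "dy": 0, "dz": -0.0114, "ax": 0, "ay": 0, "az": 0, "gripper": 0},
    {"dx": 0.0515, "dy": 0, "dz": -0.0075, "ax": 0, "ay": 0, "az": 0, "gripper": 0},
    {"dx": 0.052, "dy": 0, "dz": -0.0036, "ax": 0, "ay": 0, "az": 0, "gripper": 0},
    {"dx": 0.0521, "dy": 0, "dz": 0.0004, "ax": 0, "ay": 0, "az": 0, "gripper": 0},
    {"dx": 0.0519, "dy": 0, "dz": 0.0044, "ax": 0, "ay": 0, "az": 0, "gripper": 0},
    {"dx": 0.0514, "dy": 0, "dz": 0.0083, "ax": 0, "ay": 0, "az": 0, "gripper": 0},
    {"dx": 0.0506, "dy": 0, "dz": 0.0122, "ax": 0, "ay": 0, "az": 0, "gripper": 0},
    {"dx": 0.0496, "dy": 0, "dz": 0.016, "ax": 0, "ay": 0, "az": 0, "gripper": 0},
    {"dx": 0.0482, "dy": 0, "dz": 0.0198, "ax": 0, "ay": 0, "az": 0, "gripper": 0},
    {"dx": 0.0466, "dy": 0, "dz": 0.0234, "ax": 0, "ay": 0, "az": 0, "gripper": 0},
    {"dx": 0, "dy": 0, "dz": 0, "ax": 0, "ay": 0, "az": 0, "gripper": 0},
  ],
)

```text
clock: 39.65
eef_pos: [559.1, -35.5, 324.5]
tool_rot: [-3.14, -0.005, -3.031]
force: [-18.9, 0.8, 33.1]
width: 32.9
gripper_force: 153.7
```

Emit:
step_arm(
  plan=[
    {"dx": 0.008, "dy": 0, "dz": -0.014, "ax": 0, "ay": 0, "az": 0, "gripper": 0},
    {"dx": 0, "dy": 0, "dz": 0, "ax": 0, "ay": 0, "az": 0, "gripper": 0},
    {"dx": 0, "dy": 0, "dz": 0, "ax": 0, "ay": 0, "az": 0, "gripper": 0},
  ],
)

```text
clock: 40.02
eef_pos: [559.7, -35.5, 325.0]
tool_rot: [-3.14, -0.003, -3.034]
force: [-7.1, 1.1, 8.9]
width: 33.1
gripper_force: 150.8
```

```bash
python3 - <<'E'
from h import *
s=ctrl.read_state(); print(s["eef_pos"],s["force"],s["torque"],s["tool_rot"])
im=ctrl.get_image("scene"); cv2.imwrite("pics/s3.png",cv2.resize(im["color"][80:280,200:440,::-1],None,fx=3,fy=3))
E
```

```text
[559.65275831 -35.4896793  325.00790338] [-7.08454168  1.11829262  8.88774091] [-1.08220545  1.48209835  3.35680747] [-3.13950347 -0.00334899 -3.03358367]
```

View pics/s3.png

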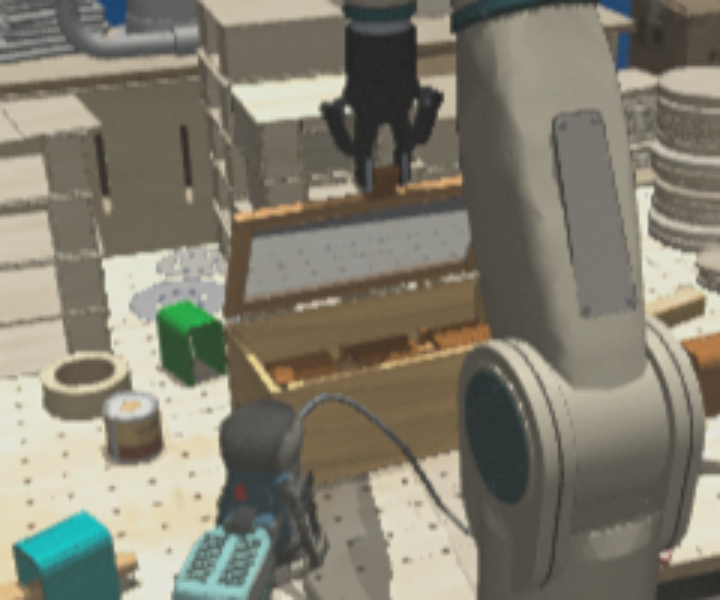

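The cover is about half lowered with the fingers on the tab at (385,180), but the pad force is high, so I'll re-grip here.

Emit:
step_arm(
  plan=[
    {"dx": 0, "dy": 0, "dz": 0, "ax": 0, "ay": 0, "az": 0, "gripper": 0.8},
    {"dx": 0, "dy": 0, "dz": 0, "ax": 0, "ay": 0, "az": 0, "gripper": 0.8},
    {"dx": 0, "dy": 0, "dz": 0, "ax": 0, "ay": 0, "az": 0, "gripper": 0.8},
  ],
)

```text
clock: 40.45
eef_pos: [561.1, -36.0, 324.3]
tool_rot: [3.141, -0.0, -3.044]
force: [0.1, 0.8, 0.1]
width: 68.3
gripper_force: 0.0
```

Emit:
step_arm(
  plan=[
    {"dx": 0, "dy": 0, "dz": 0, "ax": 0, "ay": 0, "az": 0, "gripper": 0},
    {"dx": 0, "dy": 0, "dz": 0, "ax": 0, "ay": 0, "az": 0, "gripper": 0},
    {"dx": 0, "dy": 0, "dz": 0, "ax": 0, "ay": 0, "az": 0, "gripper": 0},
    {"dx": 0, "dy": 0, "dz": 0, "ax": 0, "ay": 0, "az": 0, "gripper": 0},
  ],
)

```text
clock: 40.95
eef_pos: [560.7, -35.3, 324.7]
tool_rot: [3.141, -0.0, -3.042]
force: [-1.6, 0.8, 2.0]
width: 34.4
gripper_force: 60.9
```

```bash
python3 - <<'E'
import numpy as np
th=np.r_[np.linspace(1.077,.35,11),np.linspace(.35,-.01,9)[1:]]
r=210.8;x=r*np.cos(th); zz=r*np.sin(th); [print(i,t.round(4).tolist()) for i,t in enumerate(np.c_[np.diff(x),-np.diff(zz)]/300)]
E
```

```text
0 [0.0441, 0.0258]
1 [0.0421, 0.029]
2 [0.0399, 0.0319]
3 [0.0374, 0.0347]
4 [0.0348, 0.0374]
5 [0.032, 0.0398]
6 [0.029, 0.042]
7 [0.0259, 0.044]
8 [0.0226, 0.0458]
9 [0.0192, 0.0473]
10 [0.0102, 0.0299]
11 [0.0088, 0.0304]
12 [0.0074, 0.0307]
13 [0.006, 0.031]
14 [0.0046, 0.0313]
15 [0.0032, 0.0315]
16 [0.0018, 0.0316]
17 [0.0004, 0.0316]
```

Emit:
step_arm(
  plan=[
    {"dx": 0.0441, "dy": 0, "dz": 0.0258, "ax": 0, "ay": 0, "az": 0, "gripper": 0},
    {"dx": 0.0421, "dy": 0, "dz": 0.029, "ax": 0, "ay": 0, "az": 0, "gripper": 0},
    {"dx": 0.0399, "dy": 0, "dz": 0.0319, "ax": 0, "ay": 0, "az": 0, "gripper": 0},
    {"dx": 0.0374, "dy": 0, "dz": 0.0347, "ax": 0, "ay": 0, "az": 0, "gripper": 0},
    {"dx": 0.0348, "dy": 0, "dz": 0.0374, "ax": 0, "ay": 0, "az": 0, "gripper": 0},
    {"dx": 0.032, "dy": 0, "dz": 0.0398, "ax": 0, "ay": 0, "az": 0, "gripper": 0},
    {"dx": 0, "dy": 0, "dz": 0, "ax": 0, "ay": 0, "az": 0, "gripper": 0},
  ],
)

```text
clock: 41.82
eef_pos: [491.3, -42.3, 264.8]
tool_rot: [3.141, -0.001, -3.043]
force: [-3.3, 0.9, 1.9]
width: 34.9
gripper_force: 61.7
```

Smooth now, so I'll continue.

Emit:
step_arm(
  plan=[
    {"dx": 0.029, "dy": 0, "dz": 0.042, "ax": 0, "ay": 0, "az": 0, "gripper": 0},
    {"dx": 0.0259, "dy": 0, "dz": 0.044, "ax": 0, "ay": 0, "az": 0, "gripper": 0},
    {"dx": 0.0226, "dy": 0, "dz": 0.0458, "ax": 0, "ay": 0, "az": 0, "gripper": 0},
    {"dx": 0.0192, "dy": 0, "dz": 0.0473, "ax": 0, "ay": 0, "az": 0, "gripper": 0},
    {"dx": 0.0102, "dy": 0, "dz": 0.0299, "ax": 0, "ay": 0, "az": 0, "gripper": 0},
    {"dx": 0.0088, "dy": 0, "dz": 0.0304, "ax": 0, "ay": 0, "az": 0, "gripper": 0},
    {"dx": 0.0074, "dy": 0, "dz": 0.0307, "ax": 0, "ay": 0, "az": 0, "gripper": 0},
    {"dx": 0.006, "dy": 0, "dz": 0.031, "ax": 0, "ay": 0, "az": 0, "gripper": 0},
    {"dx": 0, "dy": 0, "dz": 0, "ax": 0, "ay": 0, "az": 0, "gripper": 0},
  ],
)

```text
clock: 42.95
eef_pos: [452.7, -46.2, 174.1]
tool_rot: [3.141, -0.003, -3.042]
force: [-4.0, 0.7, 0.2]
width: 34.7
gripper_force: 62.1
```

```bash
python3 -c "
from h import *
print(ctrl.read_state()['force']);go(450,-46,139)"
```

```text
[-4.03969383  0.74797285  0.20249854]
at [452.7 -46.2 174.1] yaw -174.3 t 43.0 | turn az total -0.0 (max .118/row) then shift dx,dy,dz [0.009  0.0015 0.1169] rows>= 1.0
```

Emit:
step_arm(
  plan=[
    {"dx": 0.003, "dy": 0, "dz": 0.025, "ax": 0, "ay": 0, "az": 0, "gripper": 0},
    {"dx": 0.002, "dy": 0, "dz": 0.025, "ax": 0, "ay": 0, "az": 0, "gripper": 0},
    {"dx": 0.002, "dy": 0, "dz": 0.025, "ax": 0, "ay": 0, "az": 0, "gripper": 0},
    {"dx": 0.001, "dy": 0, "dz": 0.02, "ax": 0, "ay": 0, "az": 0, "gripper": 0},
    {"dx": 0, "dy": 0, "dz": 0.012, "ax": 0, "ay": 0, "az": 0, "gripper": 0},
    {"dx": 0, "dy": 0, "dz": 0.008, "ax": 0, "ay": 0, "az": 0, "gripper": 0},
    {"dx": 0, "dy": 0, "dz": 0, "ax": 0, "ay": 0, "az": 0, "gripper": 0},
    {"dx": 0, "dy": 0, "dz": 0, "ax": 0, "ay": 0, "az": 0, "gripper": 0},
  ],
)

```text
clock: 43.95
eef_pos: [450.0, -46.5, 139.9]
tool_rot: [3.141, -0.003, -3.042]
force: [-5.8, 0.1, -0.5]
width: 34.8
gripper_force: 62.9
```

Emit:
step_arm(
  plan=[
    {"dx": 0, "dy": 0, "dz": 0.007, "ax": 0, "ay": 0, "az": 0, "gripper": 0},
    {"dx": 0, "dy": 0, "dz": 0.007, "ax": 0, "ay": 0, "az": 0, "gripper": 0},
    {"dx": 0, "dy": 0, "dz": 0, "ax": 0, "ay": 0, "az": 0, "gripper": 0},
  ],
)

```text
clock: 44.32
eef_pos: [450.0, -46.5, 138.9]
tool_rot: [3.141, -0.001, -3.042]
force: [-14.3, 1.9, 40.7]
width: 34.7
gripper_force: 67.3
```

The cover is firmly on the walls. Release, rise and check.

Emit:
step_arm(
  plan=[
    {"dx": 0, "dy": 0, "dz": -0.006, "ax": 0, "ay": 0, "az": 0, "gripper": 0},
    {"dx": 0, "dy": 0, "dz": 0, "ax": 0, "ay": 0, "az": 0, "gripper": 0.8},
    {"dx": 0, "dy": 0, "dz": 0, "ax": 0, "ay": 0, "az": 0, "gripper": 0.8},
    {"dx": 0, "dy": 0, "dz": 0, "ax": 0, "ay": 0, "az": 0, "gripper": 0.8},
    {"dx": 0, "dy": 0, "dz": -0.1, "ax": 0, "ay": 0, "az": 0, "gripper": 0.8},
    {"dx": 0, "dy": 0, "dz": -0.17, "ax": 0, "ay": 0, "az": 0, "gripper": 0.8},
    {"dx": 0, "dy": 0, "dz": -0.17, "ax": 0, "ay": 0, "az": 0, "gripper": 0.8},
    {"dx": 0, "dy": 0, "dz": -0.1, "ax": 0, "ay": 0, "az": 0, "gripper": 0.8},
    {"dx": 0, "dy": 0, "dz": 0, "ax": 0, "ay": 0, "az": 0, "gripper": 0.8},
  ],
)

```text
clock: 45.45
eef_pos: [452.8, -46.7, 301.7]
tool_rot: [-3.141, 0.005, -3.042]
force: [-0.9, -0.2, -0.1]
width: 68.3
gripper_force: 0.0
```

```bash
python3 - <<'E'
from h import *
im,T,s=wrist(); P=cloud(im,T); print(s["eef_pos"]); cv2.imwrite("pics/w10.png",im["color"][...,::-1])
k=(np.abs(P[...,0]-560)<100)&(np.abs(P[...,1]+34)<140)&(P[...,2]>110)&(P[...,2]<180)
q=P[k]; print(len(q),np.linalg.lstsq(np.c_[q[:,:2]-[569,-34],np.ones(len(q))],q[:,2],rcond=None)[0])
t=(np.abs(P[...,0]-463)<12)&(np.abs(P[...,1]+45)<10)&(P[...,2]>100); print("tab z",np.median(P[t],0))
E
```

```text
[452.84280062 -46.70139238 301.74267991]
27300 [2.11536449e-03 1.45089654e-03 1.37594097e+02]
tab z [462.84184918 -44.9691724  141.52491016]
```

View pics/w10.png

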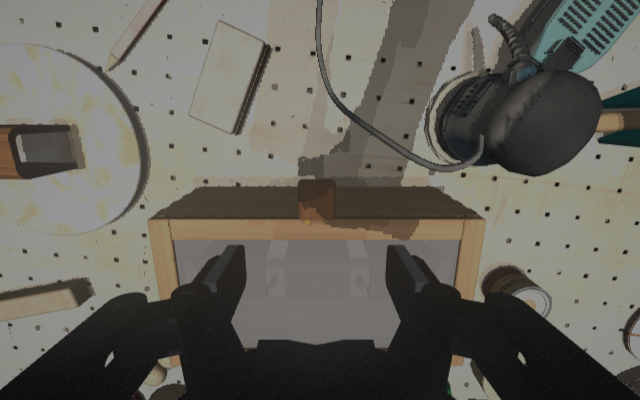

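The cover lies flat: slope 0.002, tab top at 141.5 mm (142 when shut). The cured holder stands on the round at (45,148), and the tin at (517,290) is undisturbed.

```bash
python3 -c "
from cell import ctrl
print(ctrl.finish_job())"
```

```text
the job is handed in; nothing more can be done
None
```

The job is handed in: the cured holder stands on the large round, all three touch-dry holders are astride the bar, one to a bay, the cover is fully shut, and the tin was left where it stood; the hand-in returned no verdict.

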